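Load and clamp a cassette of white reference tiles

TASK

Take every white reference tile from the sloping stand and stand it upright in a slot of the cassette, fully down and with its far edge close to the cassette's back stop (one tile to a slot, any slots), and lay the loose steel bar on the cassette's deck across the front of the tiles, centred and parallel to the back stop, between the tile edges and the U-shaped jaw. Then hold the upright knob of the ratchet lever and pump it to and fro, one tooth a stroke, until the jaw is right home and has drawn the bar flush against the tile edges. Move the jaw only with its lever, let no tile fall, and leave the jar and the bottle where they stand.

Things in the scene. Friction and masses are not known exactly. Their poses are not given: they have to be found in the camera images.
- tile1: white ceramic reference tile, a flat plate 8 mm thick (own x), 60 mm wide (own y), 80 mm tall (own z), 90 g; origin at the centre of its lower 8 x 60 mm face. At the start it leans in the stand, own x to the back of the stand. May be absent: 2 to 4 of the 4 tiles are present
- tile2: white ceramic reference tile, a flat plate 8 mm thick (own x), 60 mm wide (own y), 80 mm tall (own z), 90 g; origin at the centre of its lower 8 x 60 mm face. At the start it leans in the stand, own x to the back of the stand. May be absent: 2 to 4 of the 4 tiles are present
- tile3: white ceramic reference tile, a flat plate 8 mm thick (own x), 60 mm wide (own y), 80 mm tall (own z), 90 g; origin at the centre of its lower 8 x 60 mm face. At the start it leans in the stand, own x to the back of the stand. May be absent: 2 to 4 of the 4 tiles are present
- tile4: white ceramic reference tile, a flat plate 8 mm thick (own x), 60 mm wide (own y), 80 mm tall (own z), 90 g; origin at the centre of its lower 8 x 60 mm face. At the start it leans in the stand, own x to the back of the stand. May be absent: 2 to 4 of the 4 tiles are present
- stand: fixed sloping grey metal stand, 100 x 280 mm; origin at the centre of its underside. Tiles lean side by side along its y, 66 mm apart, tops tipped 0.30 rad towards its +x (away from the robot), on a sloped ledge 22 mm up with a 5 mm front lip and against a back plate 32 mm tall, so the upper 48 mm of a tile is free front and back. Nothing holds them: they lift out along their own slope
- cassette: fixed tile cassette; origin on the bench under its deck; x runs from the lever end (nearer the robot) to the back stop, y to its left, z up. Deck: top 8 mm above the bench, 182 mm wide, x -30 to 115 mm. A tile in a slot stands on the deck, its faces to the ribs (its own x along the cassette's y, either way round), its 60 mm width along the cassette's x, front edge 10 mm out of the ribs
- rib (a point): top of the front end of the middle one of five grey ribs (at cassette y -72, -36, 0, 36, 72 mm; x 50 to 100 mm). Each is 26.5 mm thick and 33 mm tall above the deck: 20 mm straight, then a half-round top of radius 13 mm that leads into the four slots, 9.5 mm wide
- stop (a point): point on the face of the back stop, an upright plate at cassette x = 100 mm, 172 mm wide, its top 62 mm above the bench
- slot1 (a point): centre of slot 1 (cassette y = -54 mm) on the deck: a seated tile's origin comes here when its far edge touches the back stop (cassette x = 70 mm); a tile set a few mm short of the stop is pushed home by the clamp
- slot2 (a point): centre of slot 2 (cassette y = -18 mm) on the deck: a seated tile's origin comes here when its far edge touches the back stop (cassette x = 70 mm); a tile set a few mm short of the stop is pushed home by the clamp
- slot3 (a point): centre of slot 3 (cassette y = +18 mm) on the deck: a seated tile's origin comes here when its far edge touches the back stop (cassette x = 70 mm); a tile set a few mm short of the stop is pushed home by the clamp
- slot4 (a point): centre of slot 4 (cassette y = +54 mm) on the deck: a seated tile's origin comes here when its far edge touches the back stop (cassette x = 70 mm); a tile set a few mm short of the stop is pushed home by the clamp
- bar_place (a point): point on the deck in the gap between the tile edges and the open jaw (cassette x = 10, y = 0, z = 8 mm): a good place for the origin of the bar before clamping. Clamped, the bar's origin comes to cassette x = 30 mm
- bar: loose straight steel bar, 20 x 150 x 24 mm (own x, y, z), about 0.2 kg, with an upright black plastic grip on the middle of its top, 14 x 36 mm and 32 mm tall (to 56 mm above the underside), to pinch along own x; origin at the centre of its underside. It starts on the bench to the right of the cassette, standing on its 20 mm wide face, and is to lie in the cassette the same way up, its length along the cassette's y
- jaw: U-shaped steel jaw, 92 mm wide, top 34 mm above the bench, rubber pads at y = +-34 mm, 24 mm wide; between them a recess 44 mm wide and 25 mm deep (the stem with the teeth runs back from it). Same frame as the cassette when the clamp joint reads 0; pad faces at x = -29 mm in this frame
- clamp (a joint): travel of the jaw in m along the cassette's x: 0 fully back, 0.048 fully home against its own hard stop, where pads, bar and tiles have about 1 mm of play in all; it starts between 0 and 0.016. About 10 N of friction and a catch (8 mm teeth) hold it
- lever (a joint): angle of the ratchet lever in rad, 0 to 0.40 between hard stops. Growing (clockwise from above, knob towards the robot and to the right) drives the jaw; going back clicks over a tooth. A full stroke to 0.4 and back to near 0 advances the jaw one 8 mm tooth (the first and last may give less). Stays where left; takes 3 to 5 N at the knob; stops dead at its ends and when the jaw is home
- knob (a point): middle of the grip of the lever's upright black knob, a cylinder 18 mm across, from 33 to 85 mm above the bench, on the lever's arm 115 mm from its pivot; pinch it here from above, 62 mm above the bench
- pivot (a point): point on the lever's upright pivot axis, 60 mm above the bench; the knob moves on a level arc of radius 115 mm about it
- jar: bystander: sample jar with a blue cap, 60 mm across, 74 mm tall; origin under its centre
- bottle: bystander: white plastic bottle with a blue cap, 66 mm across, 155 mm tall; origin under its centre
Mind the look-alikes: they are no part of the job. What is shaped like the tile4 but red is not meant. What is shaped like the tile1 but black is not meant.

How it is judged:
By the outcome, as a careful person would: the job done as asked, in the order asked, and still so for the second after the job is handed in, with the robot touching nothing.
Of tile1, tile2, tile3, tile4 only 2 to 4 are there at a start; the rules pass over those that are not, and their reading is None.
At some moment in a run one of bar may be knocked a few centimetres aside while the robot is not near it.
It also fails if it takes over 210 s, if anything falls off the work surface, if the arm or the gripper's body presses on something with over 40 N, if the wrist force passes 120 N, or if a joint passes its speed limit or range.

ROBOT

A 6-joint arm with a two-finger parallel gripper is mounted at the origin on a cart in front of the work surface, level with it; the furniture and walls round the work are solid. World frame = base frame: x ahead of the robot, y to its left, z up, the work surface at z = 0. Lengths are in mm, angles in degrees, forces in N, time in s.
With the tool pointing down it reaches from about 300 to 850 mm from the base axis. Payload 4.2 kg.
Tool frame: the origin (TCP) lies between the finger pads; the fingertips stand 22 mm ahead of it and the grasp point (between the pads) lies 3 mm ahead of it (env.finger_overhang is the distance from the TCP to the fingertips, in mm); z points along the fingers, y is the line along which they close (so a half turn about z gives the same grasp; the last joint's range is limited). The gripper opens to 91 mm and grips with 3 to 60 N. Pads are 32 mm wide; open, the fingers measure 118 mm over their backs; the gripper's body (76 mm by 178 mm) begins 60 mm behind the grasp point.
Start: joints at [66.864, 18.312, 89.639, -0, 72.044, -1.146], TCP at [215.31, 533.182, 235.976] pointing down, gripper open.
Joint ranges: [-177.97, 177.97], [-48.28, 115.42], [12.27, 149.76], [-77.06, 257.06], [2.81, 150.46], [-146.56, 146.56]. Speed limits (degrees/s): [147.25, 147.25, 180, 180, 180, 180].

INTERFACE

Orientations are given as [roll, pitch, yaw] about the fixed x, y, z axes, in that order (R = Rz(yaw) Ry(pitch) Rx(roll)).
In Python, from workcell import state, cams, ticket, look_for, outline_of, env gives the robot as it stands.
- The arm moves only by the tool servo_tool, never from a script. Its argument "steps" is a list of rows, each a list of 3 entries, a list of its own where there are three numbers: the closure in counts, from 0 (fully open) to 255 (shut), then the shift along the tool's x, y, z in mm, then the turn, a rotation vector about the tool's x, y, z in rad. A call has exactly 10 rows; each row shifts and turns the commanded pose from where the row before left it, along the tool's axes as they then stand; what a row does not reach is not made up. A row lasts 1/10 s, in which the tool goes at most 50 mm and 8.59 degrees, less where a joint would pass 70% of its speed; a pose out of reach is approached as far as the arm can. A call with a gripper value outside its range is refused whole. The fingers move at their own pace and stop on an object; "squeeze" is the grip in N (left out, the last holds). Time passes only in rows, so rows that do not move let the fingers close, or fill a call up. It gives the time, the measured TCP pose, the force, the opening and the grip force at its end, in the units of the state.
- state(): the state, without advancing time (a new reading comes with each control period).
- cams.grab_frame(name): name is "scene" or "top" or "wrist"; returns a dict with "color" (384x512x3 uint8, red, green, blue), "z_map" (384x512 float32, mm along the optical axis (not along the pixel's ray), 0 where there is no reading), "fovy" (degrees; the focal length in pixels is half the picture's height over the tangent of half this angle, whatever the lens; pixels are square), "cx", "cy" (the principal point, pixels), "k1" (the pictures are not rectified: a ray, as slopes to the right and down, at radius r is drawn at 1 + k1 r^2 times it, then the intrinsics apply), "eye" and "rotation" of the camera in the world; the wrist camera has in their place "tool_from_camera" (4x4, takes a point from camera to tool coordinates, whose origin is the TCP and whose axes are the flange's). Camera axes: x right, y up, looking along -z (the intrinsics and any distortion apply to the point x, -y, -z); pixel columns grow to the right and rows downward; lengths in mm; the calibration is good to about 2 mm. A picture is of the moment at which its call begins: read the wrist's pose just before it.
- ticket.job_done(): hands the job in; it is judged then, once.
Trained networks look in a picture, given as the dict that the camera call returned (one of the last four; its "shot" number tells which), for a name from the list of things; names that differ only in an ending like _2 or _b are one class to them, and where a whole thing is asked for, a point or a joint stands for the part that bears it (a point fixed in the world has none). Each returns a list of dicts, best first, with "confidence" (0 to 1); they miss things now and then, are a little off and sometimes report something else, mostly with a low value. They report only what shows in the picture. A call takes as long as a camera call. They do not tell look-alikes from the thing itself.
- look_for(picture, thing): "at" ([column, row] in pixels, amid what is visible of it).
- outline_of(picture, thing): "pixels" (384x512 bool, what is visible of it) and "at" ([column, row] in pixels, amid what is visible of it).
The state is a dict: "time_s": time; "qpos": joint angles; "qvel": joint speeds; "effort": joint torques, N m; "ee_pos": TCP position; "ee_rot": TCP orientation; "force": force on the tool from outside, world axes, zero at the start; "torque": the same for the moment, N m; "gripper_width": finger opening in mm; "gripper_force": force on a finger pad.
Only numpy, scipy, OpenCV 4.12 (cv2) and the standard library are available. Lean on these libraries where they do the work, as an engineer would, in place of code of your own. Each camera call takes 0.05 s, during which the arm holds its last target. There are 200 camera calls.

## Working session

There is one attempt and no reset: what is moved stays moved. The work goes in short steps, Python scripts to look and compute and a tool call to move; the robot and the scene stay as the last step left them, time stands still between calls to the robot, and variables do not carry over. Pictures are saved under pics/ and viewed, at most 14 in all, crops included, and the job is handed in when it is done.

Besides the shell and the picture viewer there is one more tool, called after ">>>" as name(argument=value, ...), one argument or row to a line, values as JSON. servo_tool: Moves the arm, as the interface text tells. Its arguments: {"type":"object","properties":{"steps":{"type":"array","items":{"type":"array"}},"squeeze":{"type":"number"}},"required":["steps"]}

```bash
ls; mkdir -p pics; cat > h.py <<'E'
import numpy as np,cv2
from scipy.spatial.transform import Rotation as R
from workcell import state,cams,ticket,look_for,outline_of,env
def save(p,n,crop=None,s=1):
    c=p["color"][:,:,::-1]
    if crop: c=c[crop[1]:crop[3],crop[0]:crop[2]]
    cv2.imwrite("pics/"+n,cv2.resize(c,None,fx=s,fy=s,interpolation=cv2.INTER_CUBIC))
def grab(n):
    s=state(); p=cams.grab_frame(n)
    if n=="wrist":
        T=np.array(p["tool_from_camera"]); Rt=R.from_euler("xyz",s["ee_rot"],degrees=True).as_matrix()
        p["E"]=Rt@T[:3,3]+np.array(s["ee_pos"]); p["Rm"]=Rt@T[:3,:3]
    else: p["E"]=np.array(p["eye"]); p["Rm"]=np.array(p["rotation"])
    return p
def rays(p,uv):
    uv=np.atleast_2d(np.array(uv,float)); H=p["color"].shape[0]; f=H/2/np.tan(np.radians(p["fovy"])/2)
    d=(uv-[p["cx"],p["cy"]])/f; u=d.copy()
    for _ in range(20): u=d/(1+p["k1"]*(u**2).sum(1,keepdims=True))
    return np.c_[u[:,0],-u[:,1],-np.ones(len(u))]@p["Rm"].T
def atz(p,uv,z):
    r=rays(p,uv); return p["E"]+r*((z-p["E"][2])/r[:,2])[:,None]
def dep(p,uv):
    uv=np.atleast_2d(np.array(uv)).astype(int); z=p["z_map"][uv[:,1],uv[:,0]]
    return p["E"]+rays(p,uv)*z[:,None]
def cloud(p):
    v,u=np.mgrid[0:384,0:512]; uv=np.c_[u.ravel(),v.ravel()]
    return dep(p,uv).reshape(384,512,3)
def proj(p,X):
    c=(np.atleast_2d(X)-p["E"])@p["Rm"]; u=np.c_[c[:,0]/-c[:,2],-c[:,1]/-c[:,2]]
    u=u*(1+p["k1"]*(u**2).sum(1,keepdims=True)); f=192/np.tan(np.radians(p["fovy"])/2)
    return u*f+[p["cx"],p["cy"]]
E
python3 - <<'E'
from h import *
np.set_printoptions(precision=1,suppress=True)
print(state())
for n in("top","scene"):
    p=grab(n); save(p,n+".png",s=1.5); print(n,p["fovy"],p["E"],p["k1"],p["cx"],p["cy"])
    for t in["tile1","stand","cassette","bar","jaw","lever","knob","pivot","rib","jar","bottle"]:
        for r in look_for(p,t)[:6]:
            print(t,r["at"],round(r["confidence"],2),dep(p,r["at"])[0])
E
```

```text
pics
{'time_s': 0.0, 'qpos': array([66.9, 18.4, 89.7, -0. , 72. , -1.1]), 'qvel': array([ 0. , -0. ,  0. ,  0.1, -0.1,  0.1]), 'effort': array([  0. , -41.2, -23.2,   0.1,   0. ,  -0. ]), 'ee_pos': array([215.1, 532.7, 235.1]), 'ee_rot': array([-179.9,   -0. ,  158. ]), 'force': array([0.2, 0.6, 0.2]), 'torque': array([ 0.1, -0. , -0. ]), 'gripper_force': 0.0, 'gripper_width': 90.91317880773667}
top 52.211994085766044 [ 534.6   82.4 1294.1] -0.05182086937356273 251.2945750986709 196.3776017599671
tile1 [101.8, 243.9] 0.9 [115386.5 114934.3 116145.9]
tile1 [355.3, 246.7] 0.66 [118998.6 118546.3 119758. ]
tile1 [155.6, 237.2] 0.54 [108535.2 108083.  109294.6]
tile1 [285.4, 212.0] 0.53 [117936.6 117484.4 118696. ]
tile1 [216.1, 242.7] 0.43 [109141.9 108689.7 109901.4]
tile1 [370.4, 203.3] 0.29 [116149.1 115696.8 116908.5]
stand [310.6, 246.6] 0.67 [115540.4 115088.2 116299.8]
stand [184.6, 235.1] 0.65 [116382.2 115930.  117141.6]
cassette [287.0, 207.2] 0.89 [118195.7 117743.4 118955.1]
bar [285.3, 213.6] 0.58 [117967.6 117515.3 118727. ]
bar [372.9, 199.0] 0.51 [120363.3 119911.1 12112
[... 1087 characters left out ...]
8] 0.91 [65954.5 65690.2 67223.6]
stand [282.2, 229.4] 0.74 [78252.1 77987.8 79521.2]
cassette [284.7, 231.9] 0.74 [76066.2 75801.9 77335.3]
bar [372.5, 256.4] 0.83 [83995.9 83731.5 85265. ]
bar [166.8, 184.7] 0.73 [63547.2 63282.9 64816.3]
jaw [266.7, 234.8] 0.62 [73348.4 73084.  74617.5]
jaw [195.7, 209.4] 0.16 [66064.  65799.7 67333.1]
lever [290.7, 251.4] 0.89 [72706.6 72442.3 73975.7]
lever [373.0, 257.7] 0.66 [84296.7 84032.3 85565.8]
knob [292.7, 249.6] 0.71 [76353.1 76088.7 77622.1]
pivot [283.8, 227.4] 0.77 [79443.1 79178.8 80712.2]
rib [281.3, 227.7] 0.57 [79038.5 78774.1 80307.6]
jar [295.9, 179.2] 0.55 [89682.2 89417.8 90951.3]
bottle [379.4, 218.5] 0.63 [89900.1 89635.8 91169.2]
```

View pics/top.png

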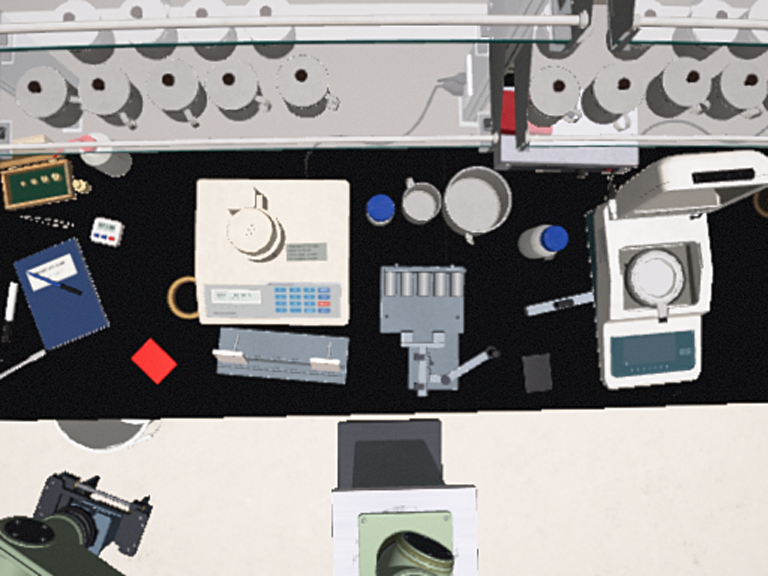

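View pics/scene.png

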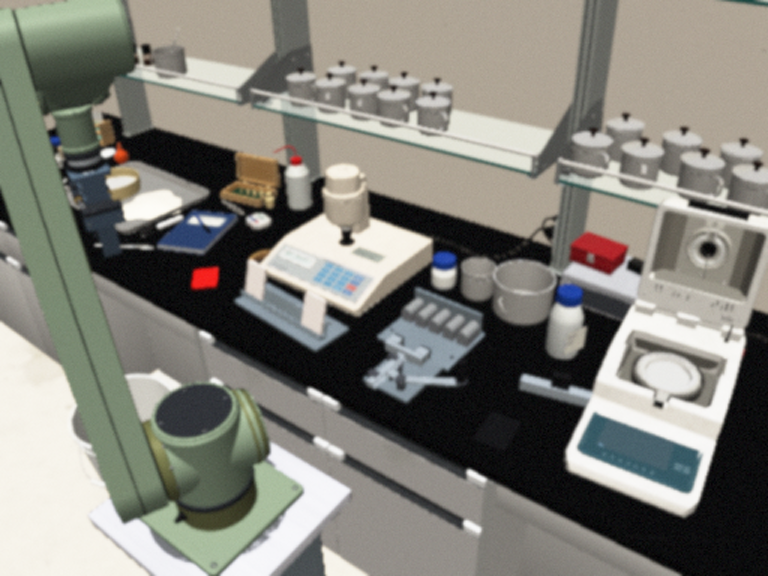

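```bash
python3 - <<'E'
from h import *
p=cams.grab_frame("top");print(p["rotation"],p["eye"],{k:np.shape(v) for k,v in p.items()})
p=cams.grab_frame("scene");print(p["rotation"])
p=cams.grab_frame("wrist");print(p["tool_from_camera"],p["fovy"])
E
```

```text
[  2.01394969  -1.46701872 -91.09118321] [ 534.6428115    82.39201574 1294.05879326] {'color': (384, 512, 3), 'z_map': (384, 512), 'fovy': (), 'cx': (), 'cy': (), 'k1': (), 'eye': (3,), 'rotation': (3,), 'shot': ()}
[ 56.69030039   1.22603806 -53.86008535]
[[-8.76878382e-04  9.69737452e-01  2.44148532e-01  6.77752762e+01]
 [ 9.99999207e-01  6.29547964e-04  1.09106307e-03 -5.90371150e-02]
 [ 9.04341514e-04  2.44149295e-01 -9.69737235e-01 -1.48920290e+02]
 [ 0.00000000e+00  0.00000000e+00  0.00000000e+00  1.00000000e+00]] 69.89273030411971
```

```bash
sed -i 's/p\["Rm"\]=np.array(p\["rotation"\])/p["Rm"]=R.from_euler("xyz",p["rotation"],degrees=True).as_matrix()/' h.py
python3 - <<'E'
from h import *
np.set_printoptions(precision=1,suppress=True)
p=grab("top")
for n,u in dict(tileL=(228,354),tileR=(325,364),bar=(565,301),barL=(527,310),barR=(590,295),knob=(492,352),piv=(446,380),jaw=(422,340),cassTL=(382,268),cassTR=(464,268),rib=(424,297),stBL=(218,376),stTR=(347,338),jar=(380,209),bottle=(554,238)).items():
    print(n,dep(p,np.array(u)/1.5)[0])
C=cloud(p); print(np.median(C[150:250,225:245,2]))
E
```

```text
tileL [461.4 354.2 100.8]
tileR [439.3 160.9  97.5]
bar [ 558.7 -349.    58. ]
barL [ 541.3 -277.2   22.8]
barR [ 571.3 -416.1   29.7]
knob [ 455.2 -186.3   79.6]
piv [393.5 -94.2  34.8]
jaw [480.2 -46.9  10. ]
cassTL [639.5  38.6   8.8]
cassTR [ 637.1 -144.6    1.4]
rib [572.  -52.3   9.3]
stBL [409.7 400.8   0.1]
stTR [486.6 116.9   4.3]
jar [756.7  41.6  75. ]
bottle [ 681.5 -298.2  154.2]
3.7851611064809276
```

```bash
cat >> h.py <<'E'
np.set_printoptions(precision=2,suppress=True)
def go(pos,rpy):
    "prints shift in present tool axes, turn, and rows needed"
    s=state(); A=R.from_euler("xyz",s["ee_rot"],degrees=True); B=R.from_euler("xyz",rpy,degrees=True)
    d=np.array(pos)-s["ee_pos"]; rv=(A.inv()*B).as_rotvec()
    n=int(np.ceil(max(np.linalg.norm(d)/45,np.linalg.norm(rv)/.14)))
    print("shift",A.inv().apply(d),"turn",np.round(rv,3),"shift after turn",B.inv().apply(d),"n",n,"pos",s["ee_pos"],"rot",s["ee_rot"],"t",s["time_s"])
E
python3 - <<'E'
from h import *
go([400,258,230],[180,0,180])
p=grab("top");C=cloud(p)
m=(C[...,0]>480)&(C[...,0]<650)&(C[...,1]>100)&(C[...,1]<430)&(C[...,2]>20)
q=C[m]
for x in range(480,660,20):
    w=q[(q[:,0]>x)&(q[:,0]<x+20)]
    if len(w): print(x,np.percentile(w[:,2],[50,95,100]))
E
```

```text
shift [-274.3  -185.99    5.98] turn [ 0.    0.   -0.38] shift after turn [-184.71 -275.17    6.  ] n 8 pos [215.29 533.17 236.  ] rot [180.    -0.   158.01] t 1.4
480 [23.72 24.74 24.76]
500 [34.2  37.85 39.58]
520 [40.16 47.03 50.64]
540 [48.86 55.23 58.6 ]
560 [57.55 62.65 69.33]
580 [65.4  71.2  74.84]
600 [70.7  75.68 79.2 ]
620 [74.72 78.8  82.4 ]
640 [ 75.94 223.74 264.91]
```

>>> servo_tool(
  steps=[
    [0,[-39,-26.6,0.9],[0,0,0]],
    [0,[-39,-26.6,0.9],[0,0,0]],
    [0,[-39,-26.6,0.9],[0,0,0]],
    [0,[-39,-26.6,0.9],[0,0,0]],
    [0,[-39,-26.6,0.9],[0,0,0]],
    [0,[-39,-26.6,0.9],[0,0,0]],
    [0,[-40,-26.4,0.6],[0,0,0]],
    [0,[0,0,0],[0,0,-0.128]],
    [0,[0,0,0],[0,0,-0.128]],
    [0,[0,0,0],[0,0,-0.128]],
  ],
)

```text
time_s: 2.45
ee_pos: [400.1, 257.5, 230.1]
ee_rot: [180.0, 0.0, -179.8]
force: [-0.5, 0.6, 0.3]
gripper_width: 91.2
gripper_force: 0.0
```

```bash
python3 - <<'E'
from h import *
p=grab("wrist"); save(p,"w1.png",s=1.5); np.savez("w1.npz",C=cloud(p),col=p["color"])
for t in ("tile1","stand"):
    for r in outline_of(p,t)[:6]:
        C=cloud(p)[r["pixels"]]; print(t,r["at"],r["confidence"],len(C),C.min(0),C.max(0))
go([420,-30,230],[180,0,180])
E
```

```text
tile1 [457.4, 204.0] 0.95 1830 [332.22 256.78  -0.86] [459.68 592.39 378.98]
tile1 [326.0, 217.3] 0.57 541 [332.22 256.78  21.26] [457.76 389.52 378.98]
tile1 [14.0, 176.7] 0.5 388 [332.22 -86.72   7.41] [408.65 256.78 378.98]
tile1 [34.0, 189.4] 0.34 4888 [ 332.22 -130.29   -0.57] [477.44 256.78 378.98]
stand [262.8, 202.5] 0.83 9073 [332.22 125.31  -0.07] [498.49 402.43 378.98]
shift [ -20.97 -288.02   -0.02] turn [ 0.  0. -0.] shift after turn [ -20.24 -288.07    0.04] n 7 pos [399.76 258.07 230.04] rot [179.99   0.01 179.86] t 2.6
```

View pics/w1.png

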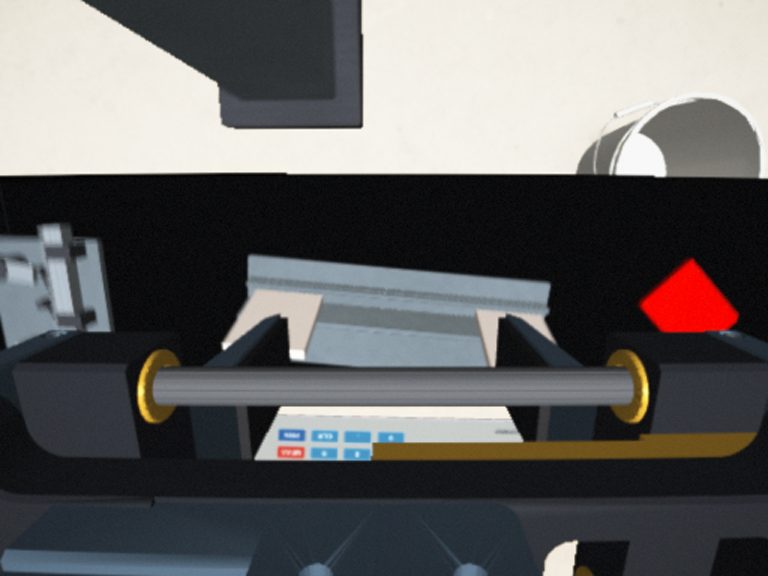

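>>> servo_tool(
  steps=[
    [0,[-40,0,0],[0,0,0]],
    [0,[-40,0,0],[0,0,0]],
    [0,[-40,0,0],[0,0,0]],
    [0,[0,0,0],[0,0,0]],
    [0,[0,0,0],[0,0,0]],
    [0,[0,0,0],[0,0,0]],
    [0,[0,0,0],[0,0,0]],
    [0,[0,0,0],[0,0,0]],
    [0,[0,0,0],[0,0,0]],
    [0,[0,0,0],[0,0,0]],
  ],
)

```text
time_s: 3.6
ee_pos: [519.4, 258.2, 230.2]
ee_rot: [180.0, 0.0, -180.0]
force: [0.4, 0.3, 0.1]
gripper_width: 91.1
gripper_force: 0.0
```

```bash
python3 - <<'E'
from h import *
import pickle
p=grab("wrist"); save(p,"w2.png",s=1.5); pickle.dump(p,open("w2.pkl","wb"))
C=cloud(p); col=p["color"].astype(int)
for t in ("tile1","stand"):
    for r in outline_of(p,t)[:5]:
        q=C[r["pixels"]]; print(t,r["at"],r["confidence"],len(q),q.min(0),q.max(0),np.median(col[r["pixels"]],0))
go([590,-60,230],[180,0,180])
E
```

```text
tile1 [352.5, 132.3] 0.97 1512 [435.94 257.76  23.41] [470.22 388.07 379.12] [216. 205. 195.]
tile1 [173.4, 112.4] 0.81 1558 [415.53 132.43  23.96] [451.5  257.76 379.12] [215. 205. 195.]
tile1 [475.5, 120.1] 0.64 2923 [395.64 257.76  -1.67] [491.87 592.02 379.12] [251.   7.   0.]
stand [263.3, 125.6] 0.59 13728 [388.21 117.99  -1.03] [511.7  401.42 379.12] [143. 159. 170.]
shift [ -70.27 -318.17    0.  ] turn [0. 0. 0.] shift after turn [ -70.34 -318.16    0.03] n 8 pos [519.66 258.16 230.03] rot [ 179.99    0.01 -179.99] t 3.75
```

>>> servo_tool(
  steps=[
    [0,[-8.5,-40,0],[0,0,0]],
    [0,[-8.5,-40,0],[0,0,0]],
    [0,[-8.5,-40,0],[0,0,0]],
    [0,[-8.5,-40,0],[0,0,0]],
    [0,[-9,-40,0],[0,0,0]],
    [0,[-9,-40,0],[0,0,0]],
    [0,[-9,-40,0],[0,0,0]],
    [0,[-9,-38,0],[0,0,0]],
    [0,[0,0,0],[0,0,0]],
    [0,[0,0,0],[0,0,0]],
  ],
)

```text
time_s: 4.75
ee_pos: [589.7, -60.4, 229.7]
ee_rot: [180.0, -0.0, 179.9]
force: [0.1, 1.2, -0.5]
gripper_width: 91.3
gripper_force: 0.0
```

```bash
python3 - <<'E'
from h import *
import pickle
p=grab("wrist"); save(p,"w3.png",s=1.5); pickle.dump(p,open("w3.pkl","wb"))
for t in ("cassette","rib","jaw","knob","pivot","lever"):
    for r in look_for(p,t)[:2]: print(t,r["at"],r["confidence"],dep(p,r["at"])[0])
print(state()["ee_pos"],state()["time_s"])
E
```

```text
cassette [259.3, 122.6] 0.62 [514.23 -64.14   8.58]
cassette [271.5, 83.9] 0.22 [470.24 -49.56  33.81]
rib [261.9, 120.2] 0.88 [511.67 -61.53   7.17]
jaw [272.1, 80.2] 0.59 [466.84 -48.39  33.35]
knob [263.3, 117.1] 0.71 [507.96 -58.92   8.7 ]
knob [192.7, 39.9] 0.64 [ 421.96 -140.26   32.71]
pivot [259.7, 121.7] 0.67 [512.96 -64.13   8.2 ]
lever [197.5, 34.9] 0.67 [ 417.09 -134.02   33.75]
lever [259.3, 120.8] 0.34 [511.69 -64.13   8.08]
[589.7  -58.83 230.08] 5.1
```

View pics/w2.png

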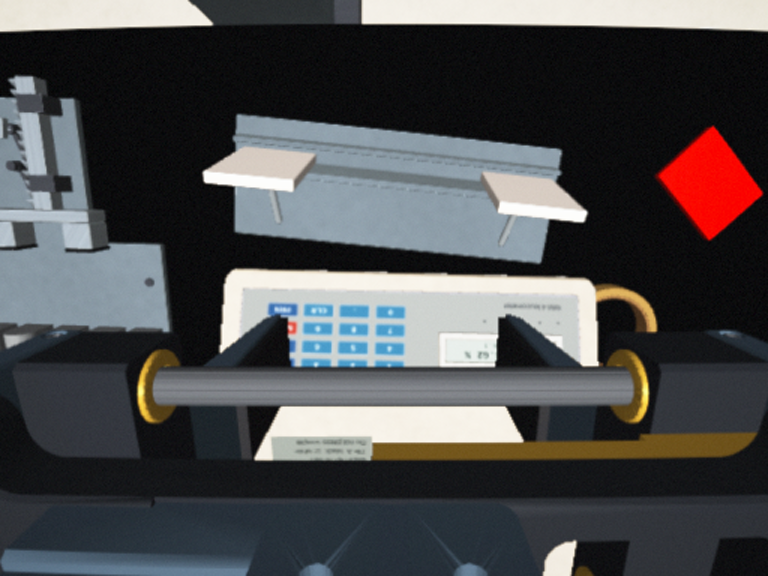

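View pics/w3.png

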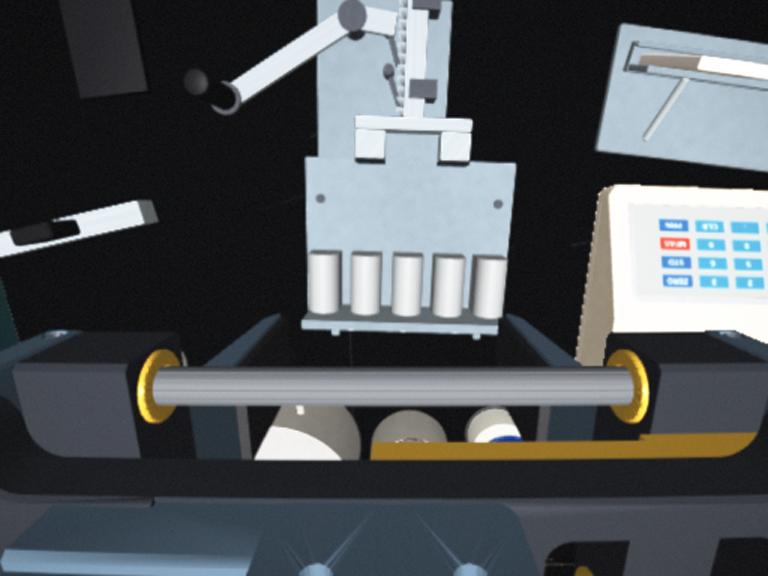

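```bash
cat > m.py <<'E'
from h import *
import pickle
p=pickle.load(open("w2.pkl","rb")); C=cloud(p); col=p["color"].astype(int)
w=(col.min(2)>170)&(col[...,0]-col[...,2]>5)&(C[...,2]>20)&(C[...,2]<115)&(C[...,0]<480)
n,L,st,ce=cv2.connectedComponentsWithStats(w.astype(np.uint8))
for i in range(1,n):
    if st[i,4]<300: continue
    q=C[L==i]; rng=np.random.default_rng(0); best=0
    for _ in range(300):
        a=q[rng.choice(len(q),3,0)]; nn=np.cross(a[1]-a[0],a[2]-a[0]); 
        if np.linalg.norm(nn)<1: continue
        nn/=np.linalg.norm(nn); k=abs((q-a[0])@nn)<1.5
        if k.sum()>best: best=k.sum(); K=k
    f=q[K]; c=f.mean(0); nn=np.linalg.svd(f-c)[2][2]; nn*=np.sign(nn[0])
    yv=np.cross([0,0,1],nn); yv/=np.linalg.norm(yv); zv=np.cross(nn,yv)
    a=(f-c)@yv; b=(f-c)@zv; ey=np.percentile(a,[1,99]); ez=np.percentile(b,[1,99])
    print("tile",ce[i],len(q),K.sum(),"tilt",np.arcsin(-nn[2]),"yaw",np.degrees(np.arctan2(nn[1],nn[0])),"ey",ey,"ez",ez)
    o=c+yv*ey.mean()+zv*(ez[1])+nn*4; print(" top centre",o,"origin",o-80*zv,"zv",zv)
print("stand front edge",atz(p,np.array([[237,115],[561,151]])/1.5,[0,0]),dep(p,np.array([[240,120],[558,155]])/1.5))
print("stand back",atz(p,np.array([[234,233],[541,262]])/1.5,[0,0]))
p=pickle.load(open("w3.pkl","rb")); C=cloud(p)
print("deck front",atz(p,np.array([[306,157],[515,163]])/1.5,[8,8]),"pins",atz(p,np.array([[320,198],[498,204]])/1.5,[8,8]))
print("knob top",atz(p,np.array([[196,81]])/1.5,85),dep(p,np.array([[194,80]])/1.5),"pivot",dep(p,np.array([[351,14]])/1.5),atz(p,np.array([[351,14]])/1.5,60))
print("jaw pads far edges",dep(p,np.array([[358,158],[384,159],[441,160],[468,161]])/1.5),"pads end top",atz(p,np.array([[356,139],[384,159]])/1.5,34))
m=(C[...,0]>560)&(C[...,0]<650)&(C[...,2]>37)&(C[...,2]<48)&(abs(C[...,1]+53)<95)
n,L,st,ce=cv2.connectedComponentsWithStats(m.astype(np.uint8))
for i in range(1,n):
    if st[i,4]>40: q=C[L==i]; print("rib",ce[i]*1.5,q.mean(0),q.min(0),q.max(0))
m=(C[...,0]>600)&(C[...,0]<680)&(C[...,2]>54)&(C[...,2]<66)&(abs(C[...,1]+53)<95); q=C[m]
print("stop",len(q)); 
if len(q): print(q.min(0),q.max(0),np.polyfit(q[:,1],q[:,0],1))
E
python3 m.py
```

```text
tile [175.59 108.62] 1016 1012 tilt 0.3019580075957011 yaw -6.337884016860192 ey [-28.22  28.13] ez [-42.38  34.17]
 top centre [444.33 162.47  97.75] origin [420.68 165.09  21.37] zv [ 0.3  -0.03  0.95]
tile [352.85 127.29] 954 953 tilt 0.3018113540242517 yaw -5.628167022684628 ey [-28.05  28.22] ez [-41.58  34.32]
 top centre [464.32 357.34  97.26] origin [440.65 359.67  20.88] zv [ 0.3  -0.03  0.95]
stand front edge [[386.61 123.64   0.  ]
 [416.3  405.72   0.  ]] [[392.01 128.79   8.27]
 [420.01 399.95   8.79]]
stand back [[487.91 112.1    0.  ]
 [514.98 396.23   0.  ]]
deck front [[ 492.26 -134.88    8.  ]
 [ 497.54   45.05    8.  ]] pins [[ 526.72 -124.3     8.  ]
 [ 532.22   32.26    8.  ]]
knob top [[ 449.79 -189.87   85.  ]] [[ 449.1  -190.99   86.01]] pivot [[391.66 -91.31  33.4 ]] [[402.01 -88.96  60.  ]]
jaw pads far edges [[494.79 -89.1   32.04]
 [494.22 -67.91   7.95]
 [496.27 -21.92  34.31]
 [495.06   5.54   1.14]] pads end top [[480.94 -89.43  34.  ]
 [496.17 -67.41  34.  ]]
rib [405.58 287.45] [600.2  -49.81  40.18] [ 571.08 -135.06   37.  ] [626.77  33.19  47.9 ]
stop 1003
[ 620.57 -136.11   54.03] [633.88  24.58  63.82] [  0.03 628.2 ]
```

```bash
cat > m2.py <<'E'
from h import *
import pickle
from scipy.optimize import minimize
def fit(p,name):
    C=cloud(p).reshape(-1,3)
    q=C[(abs(C[:,0]-600)<22)&(abs(C[:,1]+48)<100)&(C[:,2]>33)&(C[:,2]<46)]
    def res(v):
        oy,yaw,dz=v; s,c=np.sin(np.radians(yaw)),np.cos(np.radians(yaw))
        x=(q[:,0]-524.9)*c+(q[:,1]-oy)*s; y=-(q[:,0]-524.9)*s+(q[:,1]-oy)*c
        d=y-36*np.clip(np.round(y/36),-2,2)
        m=28+dz+np.sqrt(np.clip(169-d*d,0,None))
        return np.mean(np.minimum(abs(q[:,2]-m),5))
    b=min((minimize(res,[oy,-1.75,0],method="Nelder-Mead",options=dict(initial_simplex=[[oy,-1.75,0],[oy+2,-1.75,0],[oy,-.75,0],[oy,-1.75,2]])) for oy in range(-56,-36,3)),key=lambda r:r.fun)
    print(name,len(q),b.x,b.fun)
fit(pickle.load(open("w3.pkl","rb")),"w3"); fit(grab("top"),"top")
p=pickle.load(open("w3.pkl","rb")); C=cloud(p).reshape(-1,3)
q=C[(abs(C[:,1]+48)<75)&(C[:,0]>600)&(C[:,0]<660)&(C[:,2]>44)&(C[:,2]<60)]
print("stop front pts",len(q),np.polyfit(q[:,1]+48,q[:,0],1) if len(q) else 0, np.percentile(q[:,0],[1,10,50,90]) if len(q) else 0)
E
python3 m2.py
python3 - <<'E'
from h import *
go([460,-60,230],[180,0,180])
R1=R.from_euler("xyz",[180,0,84.1],degrees=True)
E
```

```text
w3 3217 [-46.59  -1.92   0.25] 0.6418391231465675
top 131 [-48.25  -1.67   2.07] 1.5457244131687367
stop front pts 511 [  0.04 624.86] [621.14 621.73 623.97 626.22]
shift [129.74  -0.79   0.05] turn [0. 0. 0.] shift after turn [129.74  -0.97   0.08] n 3 pos [589.74 -59.03 230.08] rot [ 179.99    0.01 -179.92] t 5.15
```

```bash
cat >> h.py <<'E'
def toolrot(xv,zv):
    xv=np.array(xv,float);zv=np.array(zv,float);zv/=np.linalg.norm(zv);xv-=xv@zv*zv;xv/=np.linalg.norm(xv)
    return R.from_matrix(np.c_[xv,np.cross(zv,xv),zv]).as_euler("xyz",degrees=True)
T=(R.from_euler("z",-5.9,degrees=True)*R.from_euler("y",.30)).as_matrix()
RT=toolrot(T[:,1],-T[:,2])
E
python3 - <<'E'
from h import *
print(RT,T[:,2]); go([462,160.6,165],RT)
E
```

```text
[-162.81    0.     84.1 ] [ 0.29 -0.03  0.96]
shift [127.45 219.8   65.08] turn [0.23 0.25 1.66] shift after turn [ 205.33 -123.72  106.4 ] n 13 pos [589.74 -59.03 230.08] rot [ 179.99    0.01 -179.92] t 5.15
```

>>> servo_tool(
  steps=[
    [140,[18.2,31.4,9.3],[0,0,0]],
    [140,[18.2,31.4,9.3],[0,0,0]],
    [140,[18.2,31.4,9.3],[0,0,0]],
    [140,[18.2,31.4,9.3],[0,0,0]],
    [140,[18.2,31.4,9.3],[0,0,0]],
    [140,[18.2,31.4,9.3],[0,0,0]],
    [140,[18.2,31.4,9.3],[0,0,0]],
    [140,[0,0,0],[0.0192,0.0208,0.1383]],
    [140,[0,0,0],[0.0192,0.0208,0.1383]],
    [140,[0,0,0],[0.0192,0.0208,0.1383]],
  ],
)

```text
time_s: 6.15
ee_pos: [461.9, 160.7, 165.1]
ee_rot: [-176.0, -2.8, 155.9]
force: [0.1, -0.2, 0.4]
gripper_width: 41.0
gripper_force: 0.0
```

>>> servo_tool(
  steps=[
    [140,[0,0,0],[0.0192,0.0208,0.1383]],
    [140,[0,0,0],[0.0192,0.0208,0.1383]],
    [140,[0,0,0],[0.0192,0.0208,0.1383]],
    [140,[0,0,0],[0.0192,0.0208,0.1383]],
    [140,[0,0,0],[0.0192,0.0208,0.1383]],
    [140,[0,0,0],[0.0192,0.0208,0.1383]],
    [140,[0,0,0],[0.0192,0.0208,0.1383]],
    [140,[0,0,0],[0.0192,0.0208,0.1383]],
    [140,[0,0,0],[0.0192,0.0208,0.1383]],
    [140,[0,0,0],[0,0,0]],
  ],
)

```text
time_s: 7.15
ee_pos: [462.7, 159.8, 164.7]
ee_rot: [-162.7, 0.2, 84.1]
force: [-0.6, 0.6, -0.7]
gripper_width: 41.0
gripper_force: 0.0
```

```bash
python3 - <<'E'
from h import *
go([438.8,163,80],RT)
p=grab("wrist"); save(p,"w4.png",s=1.3)
for r in look_for(p,"tile1")[:2]: print(r,dep(p,r["at"]))
E
```

```text
shift [ 1.    2.13 88.02] turn [-0.  0. -0.] shift after turn [ 0.71  2.   88.02] n 2 pos [462.7  159.82 164.69] rot [-162.73    0.19   84.14] t 7.15
{'at': [262.5, 202.3], 'confidence': 0.73} [[444.36 170.72  99.75]]
{'at': [262.1, 6.8], 'confidence': 0.71} [[447.97 329.9   58.12]]
```

View pics/w4.png

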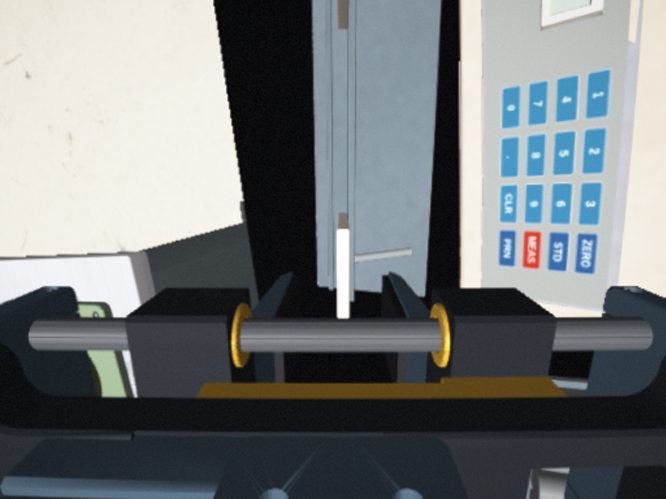

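>>> servo_tool(
  steps=[
    [140,[0.5,0.8,30],[0,0,0]],
    [140,[0.5,0.7,30],[0,0,0]],
    [140,[0,0,18],[0,0,0]],
    [140,[0,0,10],[0,0,0]],
    [255,[0,0,0],[0,0,0]],
    [255,[0,0,0],[0,0,0]],
    [255,[0,0,0],[0,0,0]],
    [255,[0,0,0],[0,0,0]],
    [255,[0,0,0],[0,0,0]],
    [255,[0,0,0],[0,0,0]],
  ],
  squeeze=20,
)

```text
time_s: 8.25
ee_pos: [438.5, 163.3, 81.0]
ee_rot: [-162.8, 0.2, 84.1]
force: [1.1, 0.2, 3.6]
gripper_width: 8.1
gripper_force: 20.0
```

>>> servo_tool(
  steps=[
    [255,[0,0,-10],[0,0,0]],
    [255,[0,0,-20],[0,0,0]],
    [255,[0,0,-30],[0,0,0]],
    [255,[0,0,-30],[0,0,0]],
    [255,[0,0,-20],[0,0,0]],
    [255,[0,0,0],[0,0,0]],
    [255,[0,0,0],[0,0,0]],
    [255,[0,0,0],[0,0,0]],
    [255,[0,0,0],[0,0,0]],
    [255,[0,0,0],[0,0,0]],
  ],
)

```text
time_s: 9.25
ee_pos: [469.8, 160.1, 184.6]
ee_rot: [-162.6, 0.2, 84.2]
force: [0.5, 0.3, -1.0]
gripper_width: 7.9
gripper_force: 20.0
```

```bash
python3 - <<'E'
from h import *
go([589.8,-102.7,160],[180,0,178.15])
E
```

```text
shift [-249.1   147.13  -19.24] turn [-0.23 -0.25 -1.63] shift after turn [-128.45 -258.78   24.6 ] n 12 pos [469.77 160.09 184.6 ] rot [-162.61    0.23   84.16] t 9.25
```

>>> servo_tool(
  steps=[
    [255,[-31.1,18.4,-2.4],[0,0,0]],
    [255,[-31.1,18.4,-2.4],[0,0,0]],
    [255,[-31.1,18.4,-2.4],[0,0,0]],
    [255,[-31.1,18.4,-2.4],[0,0,0]],
    [255,[-31.1,18.4,-2.4],[0,0,0]],
    [255,[-31.1,18.4,-2.4],[0,0,0]],
    [255,[-31.1,18.4,-2.4],[0,0,0]],
    [255,[-31.1,18.4,-2.4],[0,0,0]],
    [255,[0,0,0],[-0.0192,-0.0208,-0.136]],
    [255,[0,0,0],[-0.0192,-0.0208,-0.136]],
  ],
)

```text
time_s: 10.25
ee_pos: [590.6, -103.5, 159.5]
ee_rot: [-165.1, -1.9, 100.0]
force: [-0.9, -0.6, -0.3]
gripper_width: 7.8
gripper_force: 20.0
```

>>> servo_tool(
  steps=[
    [255,[0,0,0],[-0.0192,-0.0208,-0.136]],
    [255,[0,0,0],[-0.0192,-0.0208,-0.136]],
    [255,[0,0,0],[-0.0192,-0.0208,-0.136]],
    [255,[0,0,0],[-0.0192,-0.0208,-0.136]],
    [255,[0,0,0],[-0.0192,-0.0208,-0.136]],
    [255,[0,0,0],[-0.0192,-0.0208,-0.136]],
    [255,[0,0,0],[-0.0192,-0.0208,-0.136]],
    [255,[0,0,0],[-0.0192,-0.0208,-0.136]],
    [255,[0,0,0],[-0.0192,-0.0208,-0.136]],
    [255,[0,0,0],[-0.0192,-0.0208,-0.136]],
  ],
)

```text
time_s: 11.25
ee_pos: [590.0, -102.0, 160.3]
ee_rot: [-179.8, 0.0, 178.8]
force: [0.1, 0.8, -0.5]
gripper_width: 7.9
gripper_force: 20.0
```

```bash
python3 - <<'E'
from h import *
go([589.8,-102.7,130],[180,0,178.15])
p=grab("wrist"); save(p,"w5.png",s=1.5)
C=cloud(p); col=p["color"].astype(int)
E
```

```text
shift [ 0.18 -0.64 30.29] turn [-0.    0.    0.01] shift after turn [ 0.16 -0.73 30.29] n 1 pos [ 589.98 -101.97  160.29] rot [-179.82    0.02  178.8 ] t 11.25
```

View pics/w5.png

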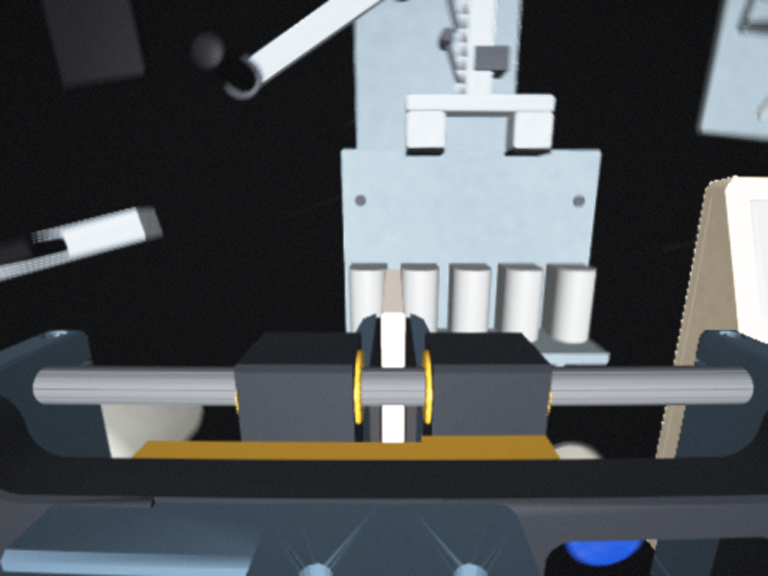

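```bash
cat > m3.py <<'E'
from h import *
from scipy.optimize import minimize
import sys
p=grab("wrist"); C=cloud(p); col=p["color"].astype(int)
lo,hi=float(sys.argv[1]),float(sys.argv[2])
q=C.reshape(-1,3); q=q[(q[:,0]>575)&(q[:,0]<612)&(q[:,1]>lo)&(q[:,1]<hi)&(q[:,2]>33)&(q[:,2]<46)]
def res(v,yaw=-1.8):
    oy,dz=v; s,c=np.sin(np.radians(yaw)),np.cos(np.radians(yaw))
    y=-(q[:,0]-524.6)*s+(q[:,1]-oy)*c; d=y-36*np.clip(np.round(y/36),-2,2)
    return np.mean(np.minimum(abs(q[:,2]-28-dz-np.sqrt(np.clip(169-d*d,0,None))),5))
b=min((minimize(res,[oy,0],method="Nelder-Mead",options=dict(initial_simplex=[[oy,0],[oy+2,0],[oy,2]])) for oy in range(-56,-36,3)),key=lambda r:r.fun)
print("origin y",b.x,b.fun,len(q))
print("pads",atz(p,np.array([[342,150],[600,151]])/1.5,[8,8]))
s=state(); t=np.array(s["ee_pos"])
# held tile: bright pixels near tool axis, front edge
A=R.from_euler("xyz",s["ee_rot"],degrees=True); L=A.inv().apply((C.reshape(-1,3)-t)).reshape(C.shape)
w=(col.min(2)>120)&(abs(L[...,1])<12)&(L[...,2]>-15)&(L[...,2]<80)&(L[...,0]>15)
for a in range(-15,80,10):
    k=w&(L[...,2]>=a)&(L[...,2]<a+10)
    if k.sum()>3: print(a,k.sum(),"x",np.median(L[k][:,0]),"y",np.percentile(L[k][:,1],[2,50,98]),"zmax",L[k][:,2].max())
E
python3 m3.py -95 45
```

```text
origin y [-46.59   0.18] 0.6179438747438565 3103
pads [[ 492.52 -136.84    8.  ]
 [ 495.98   43.23    8.  ]]
-15 78 x 29.34616038311511 y [-4.72 -0.6   3.05] zmax -5.115782559826165
-5 71 x 29.401002313953217 y [-4.48 -0.58  3.66] zmax 4.962533260605172
5 57 x 29.478186834972295 y [-4.71  0.01  4.56] zmax 14.786818756577789
15 71 x 29.404027858118788 y [-11.2   -0.55  10.58] zmax 24.898520746113626
25 40 x 29.521645961693487 y [-4.53 -0.87  2.82] zmax 34.61779056567792
35 30 x 29.62146686916862 y [-4.71 -0.87  2.98] zmax 44.595389814767046
45 27 x 29.58669392066773 y [-4.52 -0.51  2.78] zmax 54.642976347626806
55 17 x 29.661509433786392 y [-4.07 -1.26  2.31] zmax 59.738718423614266
```

>>> servo_tool(
  steps=[
    [255,[0,0,20],[0,0,0.011]],
    [255,[0,0,20],[0,0,0]],
    [255,[0,0,10],[0,0,0]],
    [255,[0,0,5],[0,0,0]],
    [255,[0,0,5],[0,0,0]],
    [255,[0,0,5],[0,0,0]],
    [255,[0,0,5],[0,0,0]],
    [255,[0,0,4],[0,0,0]],
    [255,[0,0,3],[0,0,0]],
    [255,[0,0,0],[0,0,0]],
  ],
)

```text
time_s: 12.35
ee_pos: [590.4, -102.4, 83.4]
ee_rot: [-179.8, 0.0, 177.8]
force: [0.9, 1.0, -1.9]
gripper_width: 7.9
gripper_force: 20.0
```

>>> servo_tool(
  steps=[
    [255,[0,0,3],[0,0,0]],
    [255,[0,0,3],[0,0,0]],
    [255,[0,0,2],[0,0,0]],
    [255,[0,0,2],[0,0,0]],
    [255,[0,0,1],[0,0,0]],
    [255,[0,0,1],[0,0,0]],
    [255,[0,0,0.5],[0,0,0]],
    [255,[0,0,0.5],[0,0,0]],
    [255,[0,0,0],[0,0,0]],
    [255,[0,0,0],[0,0,0]],
  ],
)

```text
time_s: 13.35
ee_pos: [590.6, -102.5, 70.8]
ee_rot: [-179.8, 0.1, 177.8]
force: [0.1, 4.0, 1.8]
gripper_width: 7.8
gripper_force: 20.0
```

>>> servo_tool(
  steps=[
    [255,[0,0,0.5],[0,0,0]],
    [255,[0,0,0.5],[0,0,0]],
    [255,[0,0,0.5],[0,0,0]],
    [255,[0,0,0.5],[0,0,0]],
    [255,[0,0,0],[0,0,0]],
    [255,[0,0,0],[0,0,0]],
    [255,[0,0,0],[0,0,0]],
    [255,[0,0,0],[0,0,0]],
    [255,[0,0,0],[0,0,0]],
    [255,[0,0,0],[0,0,0]],
  ],
)

```text
time_s: 14.35
ee_pos: [590.6, -102.5, 69.8]
ee_rot: [-179.8, 0.1, 177.8]
force: [-1.4, 5.5, 6.8]
gripper_width: 7.9
gripper_force: 20.0
```

>>> servo_tool(
  steps=[
    [170,[0,0,0],[0,0,0]],
    [170,[0,0,0],[0,0,0]],
    [170,[0,0,0],[0,0,0]],
    [170,[0,0,0],[0,0,0]],
    [170,[0,0,-5],[0,0,0]],
    [170,[0,0,-10],[0,0,0]],
    [170,[0,0,-25],[0,0,0]],
    [170,[0,0,-35],[0,0,0]],
    [170,[0,0,-35],[0,0,0]],
    [170,[0,0,0],[0,0,0]],
  ],
)

```text
time_s: 15.35
ee_pos: [593.7, -102.9, 185.3]
ee_rot: [-179.7, 0.7, 177.8]
force: [1.0, -0.0, -0.1]
gripper_width: 30.4
gripper_force: 0.0
```

```bash
python3 - <<'E'
from h import *
C=cloud(grab("top")); q=C.reshape(-1,3); q=q[(abs(q[:,0]-590)<40)&(abs(q[:,1]+102)<12)&(q[:,2]>65)&(q[:,2]<110)]
print(len(q),q.mean(0) if len(q) else 0)
g=np.array([464.6,357.3,97.9])-T[:,2]*17.5
go(g+T[:,2]*95,RT); print(g)
E
```

```text
0 0
shift [122.13 453.26   7.2 ] turn [0.23 0.26 1.62] shift after turn [ 444.31 -141.39   54.86] n 12 pos [ 592.2  -102.56  182.57] rot [-179.69    0.47  177.83] t 15.4
[459.46 357.83  81.18]
```

>>> servo_tool(
  steps=[
    [140,[10.9,37.9,3],[0,0,0]],
    [140,[10.9,37.9,3],[0,0,0]],
    [140,[10.9,37.9,3],[0,0,0]],
    [140,[10.9,37.9,3],[0,0,0]],
    [140,[10.9,37.9,3],[0,0,0]],
    [140,[10.9,37.9,3],[0,0,0]],
    [140,[10.9,37.9,3],[0,0,0]],
    [140,[10.9,37.9,3],[0,0,0]],
    [140,[10.9,37.9,3],[0,0,0]],
    [140,[10.9,37.9,3],[0,0,0]],
  ],
)

```text
time_s: 16.4
ee_pos: [494.8, 281.7, 146.3]
ee_rot: [-179.7, -0.0, 177.8]
force: [-0.3, -0.8, -1.1]
gripper_width: 41.3
gripper_force: 0.0
```

>>> servo_tool(
  steps=[
    [140,[10.9,37.9,3],[0,0,0]],
    [140,[10.9,37.9,3],[0,0,0]],
    [140,[0,0,0],[0.0192,0.0215,0.135]],
    [140,[0,0,0],[0.0192,0.0215,0.135]],
    [140,[0,0,0],[0.0192,0.0215,0.135]],
    [140,[0,0,0],[0.0192,0.0215,0.135]],
    [140,[0,0,0],[0.0192,0.0215,0.135]],
    [140,[0,0,0],[0.0192,0.0215,0.135]],
    [140,[0,0,0],[0.0192,0.0215,0.135]],
    [140,[0,0,0],[0.0192,0.0215,0.135]],
  ],
)

```text
time_s: 17.4
ee_pos: [476.6, 356.8, 139.9]
ee_rot: [-167.7, -3.4, 115.0]
force: [-0.2, 0.1, 0.1]
gripper_width: 41.4
gripper_force: 0.0
```

>>> servo_tool(
  steps=[
    [140,[0,0,0],[0.0192,0.0215,0.135]],
    [140,[0,0,0],[0.0192,0.0215,0.135]],
    [140,[0,0,0],[0.0192,0.0215,0.135]],
    [140,[0,0,0],[0.0192,0.0215,0.135]],
    [140,[0,0,0],[0,0,0]],
    [140,[0,0,0],[0,0,0]],
    [140,[0,0,0],[0,0,0]],
    [140,[0,0,0],[0,0,0]],
    [140,[0,0,0],[0,0,0]],
    [140,[0,0,0],[0,0,0]],
  ],
)

```text
time_s: 18.4
ee_pos: [477.0, 357.2, 140.9]
ee_rot: [-162.4, -0.2, 84.2]
force: [0.4, 0.6, 0.7]
gripper_width: 41.1
gripper_force: 0.0
```

```bash
python3 - <<'E'
from h import *
g=np.array([464.6,357.3,97.9])-T[:,2]*17.5
go(g,RT)
p=grab("wrist"); save(p,"w6.png",s=1)
q=cloud(p).reshape(-1,3); col=p["color"].reshape(-1,3).astype(int)
s=state();A=R.from_euler("xyz",s["ee_rot"],degrees=True);L=A.inv().apply(q-s["ee_pos"])
k=(col.min(1)>170)&(abs(L[:,1])<15)&(L[:,2]>25)&(L[:,2]<60)&(L[:,0]>-40)&(L[:,0]<45)
print(k.sum(),np.percentile(L[k],[1,50,99],axis=0))
C=cloud(grab("top")); q=C.reshape(-1,3); q=q[(abs(q[:,0]-590)<40)&(abs(q[:,1]+102)<12)&(q[:,2]>65)&(q[:,2]<110)]
print(len(q),q.mean(0),q.min(0),q.max(0))
E
```

```text
shift [-1.32  1.39 62.2 ] turn [-0.01 -0.    0.  ] shift after turn [-1.12  0.93 62.21] n 2 pos [476.97 357.15 140.89] rot [-162.38   -0.2    84.16] t 18.4
664 [[-16.61  -3.04  42.75]
 [  7.     0.75  44.25]
 [ 29.42   4.52  45.77]]
70 [ 595.63 -103.81   85.73] [ 562.35 -110.46   65.03] [629.53 -91.9   94.86]
```

>>> servo_tool(
  steps=[
    [140,[-0.4,0.8,20],[-0.007,0.003,0]],
    [140,[0,0,20],[0,0,0]],
    [140,[0,0,12],[0,0,0]],
    [140,[0,0,10],[0,0,0]],
    [255,[0,0,0],[0,0,0]],
    [255,[0,0,0],[0,0,0]],
    [255,[0,0,0],[0,0,0]],
    [255,[0,0,0],[0,0,0]],
    [255,[0,0,0],[0,0,0]],
    [255,[0,0,0],[0,0,0]],
  ],
)

```text
time_s: 19.5
ee_pos: [459.0, 359.1, 82.2]
ee_rot: [-162.7, -0.4, 84.1]
force: [-2.6, 0.4, 3.8]
gripper_width: 7.9
gripper_force: 20.0
```

>>> servo_tool(
  steps=[
    [255,[0,0,-10],[0,0,0]],
    [255,[0,0,-20],[0,0,0]],
    [255,[0,0,-30],[0,0,0]],
    [255,[0,0,-30],[0,0,0]],
    [255,[0,0,-10],[0,0,0]],
    [255,[0,0,0],[0,0,0]],
    [255,[0,0,0],[0,0,0]],
    [255,[0,0,0],[0,0,0]],
    [255,[0,0,0],[0,0,0]],
    [255,[0,0,0],[0,0,0]],
  ],
)

```text
time_s: 20.5
ee_pos: [488.3, 355.0, 176.1]
ee_rot: [-162.7, -0.3, 84.1]
force: [0.2, 0.4, 0.1]
gripper_width: 8.0
gripper_force: 20.0
```

```bash
python3 - <<'E'
from h import *
go([593.4,5.5,160],[180,0,178.15])
E
```

```text
shift [-336.91  138.42  -28.17] turn [-0.23 -0.25 -1.63] shift after turn [-116.28 -345.95   16.05] n 12 pos [488.35 355.03 176.05] rot [-162.7    -0.3    84.08] t 20.5
```

>>> servo_tool(
  steps=[
    [255,[-42.1,0,0],[0,0,0]],
    [255,[-42.1,0,0],[0,0,0]],
    [255,[-42.1,0,0],[0,0,0]],
    [255,[-42.1,0,0],[0,0,0]],
    [255,[-42.1,0,0],[0,0,0]],
    [255,[-42.1,0,0],[0,0,0]],
    [255,[-42.1,0,0],[0,0,0]],
    [255,[-42.2,0,0],[0,0,0]],
    [255,[0,34.6,-7],[0,0,0]],
    [255,[0,34.6,-7],[0,0,0]],
  ],
)

```text
time_s: 21.5
ee_pos: [524.0, 11.5, 168.0]
ee_rot: [-162.8, -0.4, 83.9]
force: [0.8, -0.7, -1.0]
gripper_width: 7.7
gripper_force: 20.0
```

>>> servo_tool(
  steps=[
    [255,[0,34.6,-7],[0,0,0]],
    [255,[0,34.6,-7],[0,0,0]],
    [255,[0,0,0],[-0.0192,-0.0208,-0.136]],
    [255,[0,0,0],[-0.0192,-0.0208,-0.136]],
    [255,[0,0,0],[-0.0192,-0.0208,-0.136]],
    [255,[0,0,0],[-0.0192,-0.0208,-0.136]],
    [255,[0,0,0],[-0.0192,-0.0208,-0.136]],
    [255,[0,0,0],[-0.0192,-0.0208,-0.136]],
    [255,[0,0,0],[-0.0192,-0.0208,-0.136]],
    [255,[0,0,0],[-0.0192,-0.0208,-0.136]],
  ],
)

```text
time_s: 22.5
ee_pos: [593.5, 5.9, 160.2]
ee_rot: [-174.9, -3.4, 147.4]
force: [0.4, -0.6, -1.6]
gripper_width: 7.9
gripper_force: 20.0
```

>>> servo_tool(
  steps=[
    [255,[0,0,0],[-0.0192,-0.0208,-0.136]],
    [255,[0,0,0],[-0.0192,-0.0208,-0.136]],
    [255,[0,0,0],[-0.0192,-0.0208,-0.136]],
    [255,[0,0,0],[-0.0192,-0.0208,-0.136]],
    [255,[0,0,0],[0,0,0]],
    [255,[0,0,0],[0,0,0]],
    [255,[0,0,0],[0,0,0]],
    [255,[0,0,0],[0,0,0]],
    [255,[0,0,0],[0,0,0]],
    [255,[0,0,0],[0,0,0]],
  ],
)

```text
time_s: 23.5
ee_pos: [593.8, 5.7, 160.5]
ee_rot: [179.7, 0.1, 178.4]
force: [0.0, -0.8, -1.4]
gripper_width: 7.9
gripper_force: 20.0
```

```bash
python3 m3.py -140 -8; python3 - <<'E'
from h import *
go([593.4,5.7,160],[180,0,178.15])
E
```

```text
origin y [-46.6    0.26] 0.8919301028547454 2328
pads [[497.03 -26.27   8.  ]
 [502.26 154.23   8.  ]]
-15 75 x 29.446338530002752 y [-4.45 -0.27  3.33] zmax -5.050570679041135
-5 61 x 29.435082316661518 y [-4.17 -0.81  3.11] zmax 4.861361146690812
5 51 x 29.369321688003396 y [-4.32 -0.26  3.29] zmax 14.640985919500412
15 53 x 29.347094834561226 y [-10.44  -0.25   9.87] zmax 24.780396794712605
25 34 x 29.312516158924247 y [-3.8  -0.25  3.11] zmax 34.735848373125
35 27 x 29.229280189239603 y [-3.76 -0.94  2.57] zmax 44.91336916365804
45 25 x 29.19740832855619 y [-3.89 -0.24  2.68] zmax 54.57630438808938
55 16 x 29.147473920048316 y [-3.33 -0.61  2.09] zmax 62.98799362860248
shift [ 0.41 -0.01  0.49] turn [0.01 0.   0.  ] shift after turn [ 0.41 -0.01  0.49] n 1 pos [593.81   5.69 160.49] rot [179.69   0.15 178.36] t 23.55
```

>>> servo_tool(
  steps=[
    [255,[0,-0.2,20],[0.005,0,0.004]],
    [255,[0,0,20],[0,0,0]],
    [255,[0,0,10],[0,0,0]],
    [255,[0,0,5],[0,0,0]],
    [255,[0,0,5],[0,0,0]],
    [255,[0,0,5],[0,0,0]],
    [255,[0,0,5],[0,0,0]],
    [255,[0,0,4],[0,0,0]],
    [255,[0,0,3],[0,0,0]],
    [255,[0,0,0],[0,0,0]],
  ],
)

```text
time_s: 24.55
ee_pos: [593.7, 5.6, 83.2]
ee_rot: [180.0, 0.1, 178.1]
force: [-0.0, 0.3, -0.3]
gripper_width: 7.8
gripper_force: 20.0
```

>>> servo_tool(
  steps=[
    [255,[0,0,3],[0,0,0]],
    [255,[0,0,3],[0,0,0]],
    [255,[0,0,2],[0,0,0]],
    [255,[0,0,2],[0,0,0]],
    [255,[0,0,1],[0,0,0]],
    [255,[0,0,1],[0,0,0]],
    [255,[0,0,0.5],[0,0,0]],
    [255,[0,0,0],[0,0,0]],
    [255,[0,0,0],[0,0,0]],
    [255,[0,0,0],[0,0,0]],
  ],
)

```text
time_s: 25.55
ee_pos: [594.0, 5.6, 71.2]
ee_rot: [180.0, 0.2, 178.2]
force: [-1.4, 0.4, 2.2]
gripper_width: 8.0
gripper_force: 20.0
```

>>> servo_tool(
  steps=[
    [255,[0,0,0.5],[0,0,0]],
    [255,[0,0,0.5],[0,0,0]],
    [255,[0,0,0.5],[0,0,0]],
    [255,[0,0,0.4],[0,0,0]],
    [255,[0,0,0],[0,0,0]],
    [255,[0,0,0],[0,0,0]],
    [255,[0,0,0],[0,0,0]],
    [255,[0,0,0],[0,0,0]],
    [255,[0,0,0],[0,0,0]],
    [255,[0,0,0],[0,0,0]],
  ],
)

```text
time_s: 26.55
ee_pos: [594.6, 5.5, 70.9]
ee_rot: [180.0, 0.3, 178.1]
force: [-1.5, -0.2, 9.2]
gripper_width: 7.5
gripper_force: 20.0
```

>>> servo_tool(
  steps=[
    [170,[0,0,0],[0,0,0]],
    [170,[0,0,0],[0,0,0]],
    [170,[0,0,0],[0,0,0]],
    [170,[0,0,0],[0,0,0]],
    [170,[0,0,-5],[0,0,0]],
    [170,[0,0,-15],[0,0,0]],
    [170,[0,0,-35],[0,0,0]],
    [170,[0,0,-40],[0,0,0]],
    [170,[0,0,-40],[0,0,0]],
    [170,[0,0,0],[0,0,0]],
  ],
)

```text
time_s: 27.55
ee_pos: [596.9, 5.5, 210.8]
ee_rot: [180.0, 0.9, 178.1]
force: [0.3, -1.1, 0.4]
gripper_width: 30.3
gripper_force: 0.0
```

```bash
python3 - <<'E'
from h import *
import pickle
p=grab("top"); pickle.dump(p,open("t.pkl","wb"))
C=cloud(p);H=C[...,2]
q=C.reshape(-1,3); k=q[(q[:,1]<-255)&(q[:,1]>-440)&(q[:,0]>480)&(q[:,0]<620)&(q[:,2]>15)&(q[:,2]<32)]
print("bar",len(k),k.min(0),k.max(0),np.median(k,0))
k=q[(q[:,1]<-255)&(q[:,1]>-420)&(q[:,0]>480)&(q[:,0]<620)&(q[:,2]>42)&(q[:,2]<62)]
print("grip",len(k),k.min(0),k.max(0),np.median(k,0))
go([650,-330,230],[180,0,180])
E
```

```text
bar 274 [ 485.19 -435.85   15.29] [ 617.19 -275.17   31.97] [ 553.47 -380.68   25.82]
grip 56 [ 542.93 -368.68   42.57] [ 561.94 -331.87   61.93] [ 552.18 -348.35   56.98]
shift [ -65.73 -333.52  -21.92] turn [ 0.    0.01 -0.03] shift after turn [ -54.7  -335.48  -22.39] n 8 pos [595.3    5.48 207.61] rot [179.97   0.56 178.15] t 27.6
```

```bash
python3 - <<'E'
from h import *
go([552,-348,180],[180,0,102])
E
```

```text
shift [  32.13 -354.71   27.1 ] turn [0.01 0.01 1.33] shift after turn [-336.75 -115.85   27.61] n 10 pos [595.3    5.48 207.61] rot [179.97   0.56 178.15] t 27.6
```

>>> servo_tool(
  steps=[
    [140,[3.6,-39.4,3],[0,0,0]],
    [140,[3.6,-39.4,3],[0,0,0]],
    [140,[3.6,-39.4,3],[0,0,0]],
    [140,[3.6,-39.4,3],[0,0,0]],
    [140,[3.6,-39.4,3],[0,0,0]],
    [140,[3.6,-39.4,3],[0,0,0]],
    [140,[3.6,-39.4,3],[0,0,0]],
    [140,[3.6,-39.4,3],[0,0,0]],
    [140,[3.6,-39.4,3],[0,0,0]],
    [140,[0,0,0],[0.001,0.001,0.133]],
  ],
)

```text
time_s: 28.6
ee_pos: [547.9, -352.2, 174.2]
ee_rot: [-179.9, -0.1, 170.1]
force: [0.3, 1.4, 0.1]
gripper_width: 40.9
gripper_force: 0.0
```

>>> servo_tool(
  steps=[
    [140,[0,0,0],[0.001,0.001,0.133]],
    [140,[0,0,0],[0.001,0.001,0.133]],
    [140,[0,0,0],[0.001,0.001,0.133]],
    [140,[0,0,0],[0.001,0.001,0.133]],
    [140,[0,0,0],[0.001,0.001,0.133]],
    [140,[0,0,0],[0.001,0.001,0.133]],
    [140,[0,0,0],[0.001,0.001,0.133]],
    [140,[0,0,0],[0.001,0.001,0.133]],
    [140,[0,0,0],[0.001,0.001,0.133]],
    [140,[0,0,0],[0,0,0]],
  ],
)

```text
time_s: 29.6
ee_pos: [549.2, -347.4, 175.2]
ee_rot: [-179.3, -0.2, 102.0]
force: [0.2, -0.7, -0.7]
gripper_width: 41.3
gripper_force: 0.0
```

```bash
python3 - <<'E'
from h import *
p=grab("wrist"); save(p,"w7.png",s=1.3)
C=cloud(p);q=C.reshape(-1,3)
for a,b in((42,64),(16,32)):
    k=q[(q[:,1]<-250)&(q[:,1]>-440)&(q[:,0]>500)&(q[:,0]<610)&(q[:,2]>a)&(q[:,2]<b)]
    if len(k)>20:
        r=cv2.minAreaRect(k[:,:2].astype(np.float32)); print(a,len(k),r,np.median(k,0),k.min(0),k.max(0))
go([552,-348,60],[180,0,102])
E
```

```text
42 519 ((566.612060546875, -378.36541748046875), (21.047607421875, 101.47522735595703), 27.651996612548828) [ 551.43 -349.07   55.7 ] [ 541.62 -419.92   42.59] [ 599.26 -331.37   63.94]
16 1615 ((550.3695068359375, -343.77484130859375), (19.736486434936523, 134.00294494628906), 11.651330947875977) [ 546.99 -322.76   23.99] [ 527.23 -411.39   21.18] [ 572.68 -276.27   31.74]
shift [ -1.45   4.   115.43] turn [-0.01 -0.    0.  ] shift after turn [ -1.07   2.59 115.47] n 3 pos [ 549.24 -347.49  175.47] rot [-179.3    -0.19  102.09] t 29.65
```

View pics/w7.png

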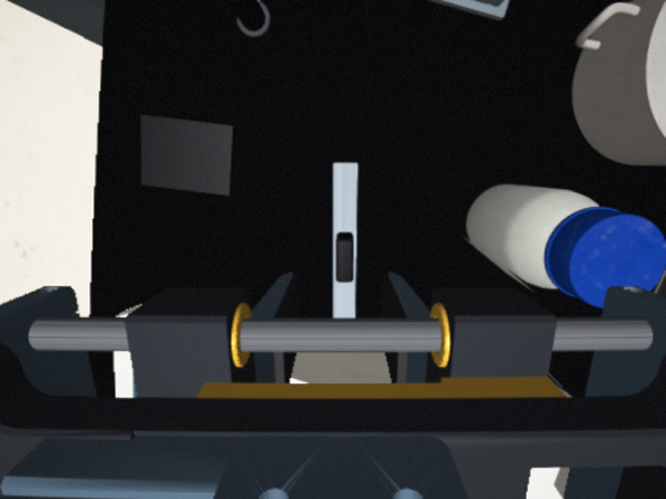

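```bash
python3 - <<'E'
from h import *
p=grab("wrist"); C=cloud(p); col=p["color"].astype(int)
sub=C[170:225,252:280].reshape(-1,3); k=sub[(sub[:,2]>50)&(sub[:,2]<62)]
r=cv2.minAreaRect(k[:,:2].astype(np.float32)); print(len(k),r,np.median(k[:,2]),np.percentile(k,[2,50,98],axis=0))
c=np.array(r[0])
go([c[0],c[1],44],[180,0,101.7])
E
```

```text
473 ((551.5084228515625, -349.40667724609375), (13.431441307067871, 35.514610290527344), 12.057403564453125) 55.7445150395431 [[ 543.05 -366.1    52.24]
 [ 551.25 -348.49   55.74]
 [ 559.79 -332.45   57.49]]
shift [ -2.66   3.26 131.71] turn [-0.01 -0.    0.01] shift after turn [ -2.26   1.72 131.75] n 3 pos [ 549.37 -347.54  175.75] rot [-179.32   -0.17  102.1 ] t 29.7
```

>>> servo_tool(
  steps=[
    [140,[-2.4,1.9,30],[-0.011,-0.003,0]],
    [140,[0,0,30],[0,0,0]],
    [140,[0,0,30],[0,0,0]],
    [140,[0,0,20],[0,0,0]],
    [140,[0,0,11],[0,0,0]],
    [140,[0,0,5.5],[0,0,0]],
    [140,[0,0,0],[0,0,0]],
    [255,[0,0,0],[0,0,0]],
    [255,[0,0,0],[0,0,0]],
    [255,[0,0,0],[0,0,0]],
  ],
  squeeze=30,
)

```text
time_s: 30.7
ee_pos: [552.5, -350.2, 51.4]
ee_rot: [179.9, 0.2, 102.0]
force: [0.5, 0.4, 0.4]
gripper_width: 20.1
gripper_force: 0.0
```

>>> servo_tool(
  steps=[
    [255,[0,0,0],[0,0,0]],
    [255,[0,0,0],[0,0,0]],
    [255,[0,0,0],[0,0,0]],
    [255,[0,0,0],[0,0,0]],
    [255,[0,0,0],[0,0,0]],
    [255,[0,0,0],[0,0,0]],
    [255,[0,0,0],[0,0,0]],
    [255,[0,0,0],[0,0,0]],
    [255,[0,0,0],[0,0,0]],
    [255,[0,0,0],[0,0,0]],
  ],
)

```text
time_s: 31.7
ee_pos: [552.2, -350.1, 51.0]
ee_rot: [179.9, 0.1, 101.9]
force: [-1.1, -0.3, 5.1]
gripper_width: 13.6
gripper_force: 30.0
```

>>> servo_tool(
  steps=[
    [255,[0,0,-5],[0,0,0]],
    [255,[0,0,-15],[0,0,0]],
    [255,[0,0,-25],[0,0,0]],
    [255,[0,0,-35],[0,0,0]],
    [255,[0,0,-30],[0,0,0]],
    [255,[0,0,0],[0,0,0]],
    [255,[0,0,0],[0,0,0.12]],
    [255,[0,0,0],[0,0,0.12]],
    [255,[0,0,0],[0,0,0]],
    [255,[0,0,0],[0,0,0]],
  ],
)

```text
time_s: 32.7
ee_pos: [551.0, -348.8, 159.0]
ee_rot: [-179.9, -0.1, 88.3]
force: [-1.1, 2.6, -1.8]
gripper_width: 13.9
gripper_force: 30.0
```

```bash
python3 - <<'E'
from h import *
go([535,-46.3,150],[180,0,88.2])
E
```

```text
shift [301.91 -24.77   9.35] turn [-0. -0.  0.] shift after turn [301.86 -25.45   8.96] n 7 pos [ 550.95 -348.81  158.96] rot [-179.88   -0.06   88.33] t 32.7
```

>>> servo_tool(
  steps=[
    [255,[37.8,-3.1,1.1],[0,0,0]],
    [255,[37.8,-3.1,1.1],[0,0,0]],
    [255,[37.8,-3.1,1.1],[0,0,0]],
    [255,[37.8,-3.1,1.1],[0,0,0]],
    [255,[37.8,-3.1,1.1],[0,0,0]],
    [255,[37.7,-3.1,1.1],[0,0,0]],
    [255,[37.6,-3.1,1.1],[0,0,0]],
    [255,[37.6,-3.1,1.1],[0,0,0]],
    [255,[0,0,0],[0,0,0]],
    [255,[0,0,0],[0,0,0]],
  ],
)

```text
time_s: 33.7
ee_pos: [536.9, -47.1, 150.9]
ee_rot: [179.9, 0.1, 88.4]
force: [0.5, -0.2, -2.4]
gripper_width: 14.2
gripper_force: 30.0
```

```bash
python3 - <<'E'
from h import *
go([535,-46.3,62],[180,0,88.2])
p=grab("wrist"); save(p,"w8.png",s=1.5)
s=state();A=R.from_euler("xyz",s["ee_rot"],degrees=True);C=cloud(p);col=p["color"].astype(int)
L=A.inv().apply(C.reshape(-1,3)-s["ee_pos"])
k=L[(L[:,2]>22)&(L[:,2]<34)&(L[:,0]>10)&(L[:,0]<90)&(abs(L[:,1])<25)]
print(len(k),cv2.minAreaRect(k[:,:2].astype(np.float32)),k.max(0))
E
```

```text
shift [ 0.94 -2.11 88.93] turn [0. 0. 0.] shift after turn [ 0.71 -1.96 88.94] n 2 pos [536.94 -47.07 150.94] rot [179.9    0.15  88.4 ] t 33.7
1897 ((46.60774230957031, 0.32289791107177734), (62.250274658203125, 20.12535858154297), 0.07686769962310791) [77.74 10.41 28.35]
```

View pics/w8.png

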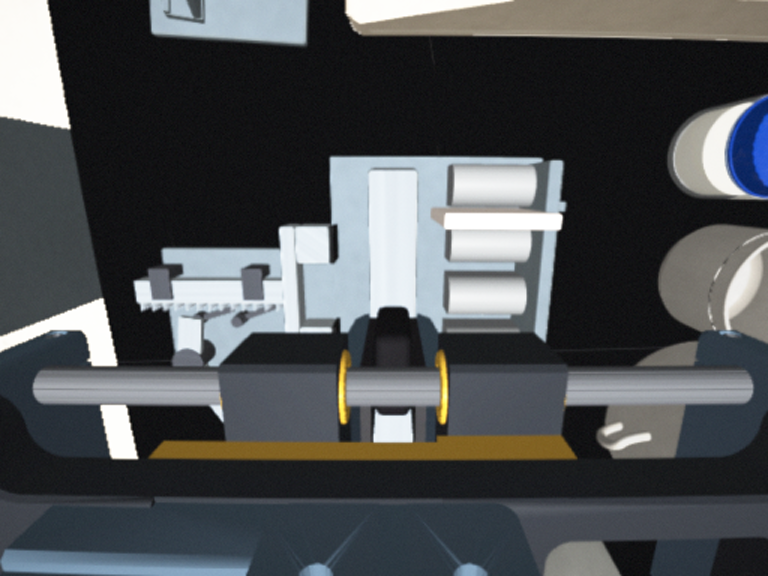

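>>> servo_tool(
  steps=[
    [255,[-0.9,-1.5,25],[0,0,0.004]],
    [255,[0,0,30],[0,0,0]],
    [255,[0,0,18],[0,0,0]],
    [255,[0,0,8],[0,0,0]],
    [255,[0,0,4],[0,0,0]],
    [255,[0,0,3],[0,0,0]],
    [255,[0,0,1],[0,0,0]],
    [255,[0,0,1],[0,0,0]],
    [255,[0,0,0.5],[0,0,0]],
    [255,[0,0,0],[0,0,0]],
  ],
)

```text
time_s: 34.75
ee_pos: [535.8, -48.0, 62.7]
ee_rot: [179.8, 0.0, 87.9]
force: [-3.5, 4.4, 5.5]
gripper_width: 13.9
gripper_force: 30.0
```

>>> servo_tool(
  steps=[
    [255,[0,0,0.5],[0,0,0]],
    [255,[0,0,0.5],[0,0,0]],
    [255,[0,0,0.5],[0,0,0]],
    [255,[0,0,0],[0,0,0]],
    [255,[0,0,0],[0,0,0]],
    [255,[0,0,0],[0,0,0]],
    [255,[0,0,0],[0,0,0]],
    [255,[0,0,0],[0,0,0]],
    [255,[0,0,0],[0,0,0]],
    [255,[0,0,0],[0,0,0]],
  ],
)

```text
time_s: 35.75
ee_pos: [536.3, -47.8, 61.5]
ee_rot: [179.8, 0.0, 87.9]
force: [-1.4, 5.0, 7.0]
gripper_width: 13.9
gripper_force: 30.0
```

>>> servo_tool(
  steps=[
    [255,[0,0,0.5],[0,0,0]],
    [255,[0,0,0.5],[0,0,0]],
    [255,[0,0,0.5],[0,0,0]],
    [255,[0,0,0],[0,0,0]],
    [255,[0,0,0],[0,0,0]],
    [255,[0,0,0],[0,0,0]],
    [255,[0,0,0],[0,0,0]],
    [255,[0,0,0],[0,0,0]],
    [255,[0,0,0],[0,0,0]],
    [255,[0,0,0],[0,0,0]],
  ],
)

```text
time_s: 36.75
ee_pos: [536.8, -47.9, 60.2]
ee_rot: [179.7, 0.0, 87.9]
force: [-1.9, 5.5, 6.4]
gripper_width: 13.4
gripper_force: 30.0
```

```bash
python3 - <<'E'
from h import *
p=grab("wrist")
s=state();A=R.from_euler("xyz",s["ee_rot"],degrees=True);C=cloud(p).reshape(-1,3)
L=A.inv().apply(C-s["ee_pos"]); k=(L[:,2]>20)&(L[:,2]<34)&(L[:,0]>20)&(L[:,0]<90)&(abs(L[:,1])<9)
print(s["ee_pos"],C[k].min(0),C[k].max(0),np.polyfit(L[k][:,0],C[k][:,2],1),np.median(C[k],0))
E
```

```text
[536.83 -47.83  60.17] [529.01 -28.03  30.9 ] [548.63  27.59  35.9 ] [ 0.01 32.96] [538.73   1.14  33.58]
```

>>> servo_tool(
  steps=[
    [190,[0,0,0],[0,0,0]],
    [190,[0,0,0],[0,0,0]],
    [190,[0,0,0],[0,0,0]],
    [190,[0,0,-1],[0,0,0]],
    [190,[0,0,-10],[0,0,0]],
    [190,[0,0,-20],[0,0,0]],
    [190,[0,0,-30],[0,0,0]],
    [190,[0,0,-30],[0,0,0]],
    [190,[0,0,-20],[0,0,0]],
    [190,[0,0,0],[0,0,0]],
  ],
)

```text
time_s: 37.8
ee_pos: [537.1, -48.4, 172.3]
ee_rot: [179.5, 0.1, 88.0]
force: [0.4, -0.3, 0.1]
gripper_width: 23.0
gripper_force: 0.0
```

```bash
cat > b.py <<'E'
from h import *
p=grab("wrist"); C=cloud(p).reshape(-1,3)
k=C[(C[:,0]>515)&(C[:,0]<565)&(C[:,1]>-140)&(C[:,1]<45)&(C[:,2]>25)&(C[:,2]<37)]
r=cv2.minAreaRect(k[:,:2].astype(np.float32)); print(len(k),r,np.median(k[:,2]),k.min(0),k.max(0))
go([452,-188,180],[180,0,90])
E
python3 b.py
```

```text
1751 ((545.1973876953125, -40.82209777832031), (135.08924865722656, 35.27506637573242), 87.34928894042969) 32.04187792346653 [ 525.68 -108.43   29.39] [564.99  27.26  36.67]
shift [-142.67  -78.82   -9.85] turn [ 0.01  0.   -0.04] shift after turn [-139.76  -83.88   -9.73] n 4 pos [535.88 -48.24 170.27] rot [179.73   0.1   87.96] t 37.85
```

```bash
python3 - <<'E'
from h import *
go([475,-233,160],[180,0,120.5])
E
```

```text
shift [-186.79  -54.33   10.34] turn [ 0.    0.   -0.57] shift after turn [-128.29 -146.23   10.27] n 5 pos [535.88 -48.24 170.27] rot [179.73   0.1   87.96] t 37.85
```

>>> servo_tool(
  steps=[
    [140,[-37.4,-10.9,2],[0,0,0]],
    [140,[-37.4,-10.9,2],[0,0,0]],
    [140,[-37.4,-10.9,2],[0,0,0]],
    [140,[-37.4,-10.9,2],[0,0,0]],
    [140,[-37.2,-10.7,2],[0,0,0]],
    [140,[0,0,0],[0,0,-0.142]],
    [140,[0,0,0],[0,0,-0.142]],
    [140,[0,0,0],[0,0,-0.142]],
    [140,[0,0,0],[0,0,-0.142]],
    [140,[0,0,0],[0,0,0]],
  ],
)

```text
time_s: 38.85
ee_pos: [473.3, -232.6, 157.4]
ee_rot: [-179.9, -0.0, 120.5]
force: [-0.2, 0.5, -0.6]
gripper_width: 40.9
gripper_force: 0.0
```

```bash
cat > k.py <<'E'
from h import *
p=grab("wrist"); save(p,"w9.png",s=1.4); C=cloud(p); q=C.reshape(-1,3)
k=q[(abs(q[:,0]-450)<35)&(abs(q[:,1]+190)<35)&(q[:,2]>80)&(q[:,2]<92)]
print("knob",len(k),cv2.minEnclosingCircle(k[:,:2].astype(np.float32)),np.median(k,0))
for t in("knob","pivot","jaw"):
    for r in look_for(p,t)[:2]: print(t,r["at"],r["confidence"],dep(p,r["at"])[0])
go([450,-190,65],[180,0,120.5])
E
python3 k.py
```

```text
knob 374 ((449.8009338378906, -190.3461456298828), 8.92768669128418) [ 449.55 -190.2    84.62]
knob [262.0, 71.5] 0.86 [ 413.38 -129.97   34.27]
pivot [377.9, 75.1] 0.58 [513.54 -68.95   6.91]
jaw [352.0, 24.3] 0.57 [463.52 -50.11  22.81]
shift [49.03  0.99 93.28] turn [-0.  0. -0.] shift after turn [48.94  1.03 93.32] n 3 pos [ 473.95 -232.7   158.32] rot [-179.98    0.05  120.4 ] t 39.05
```

View pics/w9.png

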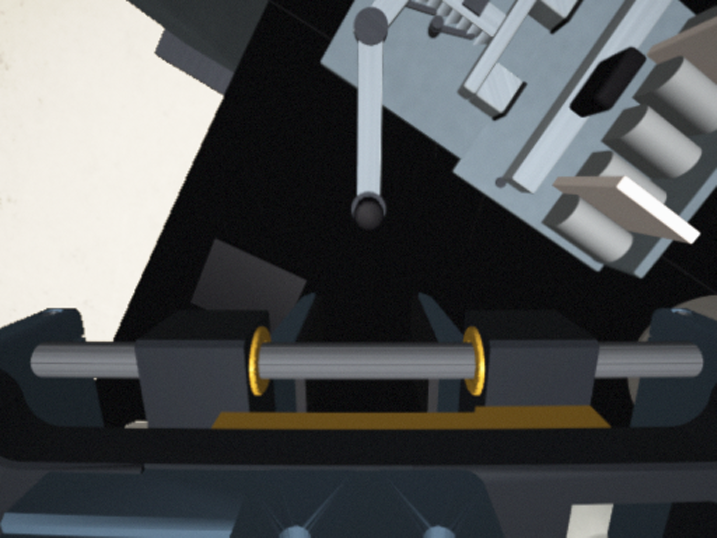

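>>> servo_tool(
  steps=[
    [140,[24.5,0.6,0],[0,0,0]],
    [140,[24.6,0.6,0],[0,0,0]],
    [140,[0,0,30],[0,0,0]],
    [140,[0,0,30],[0,0,0]],
    [140,[0,0,20],[0,0,0]],
    [140,[0,0,13],[0,0,0]],
    [255,[0,0,0],[0,0,0]],
    [255,[0,0,0],[0,0,0]],
    [255,[0,0,0],[0,0,0]],
    [255,[0,0,0],[0,0,0]],
  ],
  squeeze=30,
)

```text
time_s: 40.05
ee_pos: [451.0, -190.4, 66.6]
ee_rot: [179.9, 0.2, 120.5]
force: [0.7, -0.3, 0.7]
gripper_width: 17.2
gripper_force: 30.0
```

>>> servo_tool(
  steps=[
    [255,[0,0,0],[0,0,0]],
    [255,[0,0,0],[0,0,0]],
    [255,[0,0,0],[0,0,0]],
    [255,[0,0,0],[0,0,0]],
    [255,[0.1,-3.45,0],[0,0,0.03]],
    [255,[0.1,-3.45,0],[0,0,0.03]],
    [255,[0.1,-3.45,0],[0,0,0.03]],
    [255,[0,0,0],[0,0,0]],
    [255,[0,0,0],[0,0,0]],
    [255,[0,0,0],[0,0,0]],
  ],
)

```text
time_s: 41.05
ee_pos: [444.0, -194.1, 66.6]
ee_rot: [179.7, 0.2, 115.3]
force: [6.8, 6.0, 2.4]
gripper_width: 17.6
gripper_force: 30.0
```

>>> servo_tool(
  steps=[
    [255,[0.1,-4.6,0],[0,0,0.04]],
    [255,[0.1,-4.6,0],[0,0,0.04]],
    [255,[0.1,-4.6,0],[0,0,0.04]],
    [255,[0.1,-4.6,0],[0,0,0.04]],
    [255,[0.1,-4.6,0],[0,0,0.04]],
    [255,[0.1,-4.6,0],[0,0,0.04]],
    [255,[0,0,0],[0,0,0]],
    [255,[0,0,0],[0,0,0]],
    [255,[0,0,0],[0,0,0]],
    [255,[0,0,0],[0,0,0]],
  ],
)

```text
time_s: 42.05
ee_pos: [429.7, -195.3, 66.3]
ee_rot: [178.2, -0.3, 101.0]
force: [51.4, 51.1, -20.3]
gripper_width: 43.9
gripper_force: 30.0
```

>>> servo_tool(
  steps=[
    [255,[0,9,0],[0,0,0]],
    [255,[0,4,0],[0,0,0]],
    [255,[0,0,0],[0,0,0]],
    [255,[0,0,0],[0,0,0]],
    [255,[0,0,0],[0,0,0]],
    [255,[0,0,0],[0,0,0]],
    [255,[0,0,0],[0,0,0]],
    [255,[0,0,0],[0,0,0]],
    [255,[0,0,0],[0,0,0]],
    [255,[0,0,0],[0,0,0]],
  ],
)

```text
time_s: 43.05
ee_pos: [442.7, -193.7, 66.8]
ee_rot: [178.2, -0.2, 101.0]
force: [46.1, 45.7, -16.5]
gripper_width: 17.8
gripper_force: 30.0
```

```bash
cat > j.py <<'E'
from h import *
s=state(); print(s["ee_pos"],s["ee_rot"],s["force"],s["gripper_width"],s["time_s"])
for n in("wrist","top"):
    p=grab(n); C=cloud(p).reshape(-1,3)
    k=C[(C[:,0]>470)&(C[:,0]<545)&(C[:,1]>-28)&(C[:,1]<-1)&(C[:,2]>28)&(C[:,2]<38)]
    b=C[(C[:,0]>505)&(C[:,0]<580)&(C[:,1]>2)&(C[:,1]<28)&(C[:,2]>25)&(C[:,2]<37)]
    b2=C[(C[:,0]>505)&(C[:,0]<580)&(C[:,1]>-130)&(C[:,1]<-100)&(C[:,2]>25)&(C[:,2]<37)]
    print(n,"jaw pad front x",len(k),np.percentile(k[:,0],[2,98]) if len(k) else 0,"bar L",np.percentile(b[:,0],[2,50,98]) if len(b) else 0,"bar R",np.percentile(b2[:,0],[2,50,98]) if len(b2) else 0)
    if n=="wrist": save(p,"j%d.png"%int(s["time_s"]*10),s=1.4)
E
python3 j.py
```

```text
[ 442.72 -193.72   66.83] [178.17  -0.2  100.97] [ 46.1   45.66 -16.53] 17.77847199117408 43.05
wrist jaw pad front x 2 [533.2  534.97] bar L 0 bar R [525.2  539.77 575.49]
top jaw pad front x 95 [472.18 543.04] bar L [530.47 540.36 578.88] bar R [528.01 537.67 547.44]
```

>>> servo_tool(
  steps=[
    [255,[0,5,0],[0,0,0]],
    [255,[0,0,0],[0,0,-0.09]],
    [255,[0,0,0],[0,0,-0.09]],
    [255,[0,0,0],[0,0,-0.09]],
    [255,[0,0,0],[0,0,0]],
    [255,[0,0,0],[0,0,0]],
    [255,[0,0,0],[0,0,0]],
    [255,[0,0,0],[0,0,0]],
    [255,[0,0,0],[0,0,0]],
    [255,[0,0,0],[0,0,0]],
  ],
)

```text
time_s: 44.15
ee_pos: [444.0, -195.6, 66.8]
ee_rot: [178.6, 0.4, 116.6]
force: [34.4, 30.0, -10.8]
gripper_width: 17.6
gripper_force: 30.0
```

>>> servo_tool(
  steps=[
    [255,[0,3,0],[0,0,0]],
    [255,[0,3,0],[0,0,0]],
    [255,[0,0,0],[0,0,0]],
    [255,[0,0,0],[0,0,0]],
    [255,[0,0,0],[0,0,0]],
    [255,[0,0,0],[0,0,0]],
    [255,[0,0,0],[0,0,0]],
    [255,[0,0,0],[0,0,0]],
    [255,[0,0,0],[0,0,0]],
    [255,[0,0,0],[0,0,0]],
  ],
)

```text
time_s: 45.15
ee_pos: [444.4, -195.3, 66.7]
ee_rot: [179.2, 0.3, 116.8]
force: [18.0, 14.6, -3.4]
gripper_width: 17.6
gripper_force: 30.0
```

>>> servo_tool(
  steps=[
    [255,[0,6,0],[0,0,0]],
    [255,[0.1,4.4,0],[0,0,-0.038]],
    [255,[0.1,4.4,0],[0,0,-0.038]],
    [255,[0.1,4.4,0],[0,0,-0.038]],
    [255,[0.1,4.4,0],[0,0,-0.038]],
    [255,[0.1,4.4,0],[0,0,-0.038]],
    [255,[0.1,4.4,0],[0,0,-0.038]],
    [255,[0.1,4.4,0],[0,0,-0.038]],
    [255,[0,0,0],[0,0,0]],
    [255,[0,0,0],[0,0,0]],
  ],
)

```text
time_s: 46.15
ee_pos: [470.2, -177.6, 66.6]
ee_rot: [179.9, 0.3, 132.3]
force: [2.3, -1.9, 5.6]
gripper_width: 17.5
gripper_force: 30.0
```

>>> servo_tool(
  steps=[
    [255,[0.1,4.4,0],[0,0,-0.038]],
    [255,[0.1,4.4,0],[0,0,-0.038]],
    [255,[0,2,0],[0,0,-0.017]],
    [255,[0,0,0],[0,0,0]],
    [255,[0,0,0],[0,0,0]],
    [255,[0,0,0],[0,0,0]],
    [255,[0,0,0],[0,0,0]],
    [255,[0,0,0],[0,0,0]],
    [255,[0,0,0],[0,0,0]],
    [255,[0,0,0],[0,0,0]],
  ],
)

```text
time_s: 47.15
ee_pos: [477.9, -170.0, 66.6]
ee_rot: [179.9, 0.3, 137.6]
force: [3.2, -2.4, 4.5]
gripper_width: 17.5
gripper_force: 30.0
```

```bash
cat > a.py <<'E'
from h import *
s=state(); e=s["ee_pos"]; v=e[:2]-[391.7,-91.3]; print(e,s["ee_rot"],s["force"],"phi",np.degrees(np.arctan2(v[1],v[0])),"r",np.hypot(*v),s["time_s"])
E
python3 a.py; python3 j.py
```

```text
[ 477.92 -170.01   66.61] [179.92   0.34 137.59] [ 3.23 -2.36  4.49] phi -42.39478212509951 r 116.74267248812822 47.15
[ 477.92 -170.01   66.61] [179.92   0.34 137.59] [ 3.23 -2.36  4.49] 17.46894910243032 47.15
wrist jaw pad front x 2970 [470.79 543.13] bar L [529.13 530.   532.98] bar R [525.22 536.28 572.87]
top jaw pad front x 98 [472.15 542.99] bar L [530.51 540.45 550.08] bar R [528.13 537.76 574.83]
```

>>> servo_tool(
  steps=[
    [255,[0,2.3,0],[0,0,-0.02]],
    [255,[0,2.3,0],[0,0,-0.02]],
    [255,[0,0,0],[0,0,0]],
    [255,[0,0,0],[0,0,0]],
    [255,[0,0,0],[0,0,0]],
    [255,[0,0,0],[0,0,0]],
    [255,[0,0,0],[0,0,0]],
    [255,[0,0,0],[0,0,0]],
    [255,[0,0,0],[0,0,0]],
    [255,[0,0,0],[0,0,0]],
  ],
)

```text
time_s: 48.25
ee_pos: [481.0, -166.5, 66.6]
ee_rot: [179.9, 0.3, 139.9]
force: [3.6, -2.6, 6.0]
gripper_width: 17.2
gripper_force: 30.0
```

```bash
python3 a.py
```

```text
[ 481.01 -166.54   66.63] [179.93   0.35 139.88] [ 3.64 -2.63  5.99] phi -40.11453760906937 r 116.77881963425199 48.25
```

>>> servo_tool(
  steps=[
    [255,[0,2.3,0],[0,0,-0.02]],
    [255,[0,2.3,0],[0,0,-0.02]],
    [255,[0,0,0],[0,0,0]],
    [255,[0,0,0],[0,0,0]],
    [255,[0,0,0],[0,0,0]],
    [255,[0,0,0],[0,0,0]],
    [255,[0,0,0],[0,0,0]],
    [255,[0,0,0],[0,0,0]],
    [255,[0,0,0],[0,0,0]],
    [255,[0,0,0],[0,0,0]],
  ],
)

```text
time_s: 49.25
ee_pos: [481.1, -165.8, 66.4]
ee_rot: [-179.6, 0.2, 142.4]
force: [-5.2, -15.3, 8.1]
gripper_width: 17.3
gripper_force: 30.0
```

```bash
python3 a.py
```

```text
[ 481.12 -165.76   66.39] [-179.63    0.25  142.37] [ -5.24 -15.27   8.06] phi -39.78165303745043 r 116.36317372159596 49.25
```

>>> servo_tool(
  steps=[
    [255,[0,-4,0],[0,0,0.04]],
    [255,[0.14,-5.75,0],[0,0,0.05]],
    [255,[0.14,-5.75,0],[0,0,0.05]],
    [255,[0.14,-5.75,0],[0,0,0.05]],
    [255,[0.14,-5.75,0],[0,0,0.05]],
    [255,[0.14,-5.75,0],[0,0,0.05]],
    [255,[0.14,-5.75,0],[0,0,0.05]],
    [255,[0.14,-5.75,0],[0,0,0.05]],
    [255,[0.14,-5.75,0],[0,0,0.05]],
    [255,[0,-3,0],[0,0,0]],
  ],
)

```text
time_s: 50.25
ee_pos: [444.2, -194.7, 66.5]
ee_rot: [179.6, 0.2, 116.8]
force: [16.1, 11.2, -1.3]
gripper_width: 17.4
gripper_force: 30.0
```

```bash
sed -i 's/C\[:,1\]>-28)&(C\[:,1\]<-1)&(C\[:,2\]>28)/C[:,1]>-28)\&(C[:,1]<-1)\&(C[:,2]>31)\&(C[:,0]<527)/' j.py; python3 a.py; python3 j.py
```

```text
[ 444.16 -194.72   66.46] [179.58   0.23 116.81] [16.11 11.18 -1.31] phi -63.10163179306177 r 115.96210220971288 50.25
[ 444.16 -194.72   66.46] [179.58   0.23 116.81] [16.11 11.18 -1.31] 17.4489754218499 50.25
wrist jaw pad front x 1460 [472.74 506.86] bar L 0 bar R [525.2  540.   575.62]
top jaw pad front x 67 [475.3  507.64] bar L [530.45 540.27 552.42] bar R [528.05 537.7  571.4 ]
```

>>> servo_tool(
  steps=[
    [255,[0,3,0],[0,0,0]],
    [255,[0.14,5.75,0],[0,0,-0.05]],
    [255,[0.14,5.75,0],[0,0,-0.05]],
    [255,[0.14,5.75,0],[0,0,-0.05]],
    [255,[0.14,5.75,0],[0,0,-0.05]],
    [255,[0.14,5.75,0],[0,0,-0.05]],
    [255,[0.14,5.75,0],[0,0,-0.05]],
    [255,[0.14,5.75,0],[0,0,-0.05]],
    [255,[0.14,5.75,0],[0,0,-0.05]],
    [255,[0,2,0],[0,0,0]],
  ],
)

```text
time_s: 51.35
ee_pos: [480.9, -165.7, 66.3]
ee_rot: [-179.8, 0.2, 140.2]
force: [-4.3, -12.7, 8.0]
gripper_width: 17.6
gripper_force: 30.0
```

>>> servo_tool(
  steps=[
    [255,[0,-2,0],[0,0,0]],
    [255,[0.14,-5.75,0],[0,0,0.05]],
    [255,[0.14,-5.75,0],[0,0,0.05]],
    [255,[0.14,-5.75,0],[0,0,0.05]],
    [255,[0.14,-5.75,0],[0,0,0.05]],
    [255,[0.14,-5.75,0],[0,0,0.05]],
    [255,[0.14,-5.75,0],[0,0,0.05]],
    [255,[0.14,-5.75,0],[0,0,0.05]],
    [255,[0.14,-5.75,0],[0,0,0.05]],
    [255,[0,-3,0],[0,0,0]],
  ],
)

```text
time_s: 52.35
ee_pos: [444.1, -194.7, 66.4]
ee_rot: [179.6, 0.2, 116.8]
force: [15.4, 12.0, -1.4]
gripper_width: 17.3
gripper_force: 30.0
```

```bash
python3 a.py; python3 j.py
```

```text
[ 444.11 -194.67   66.4 ] [179.59   0.21 116.79] [15.4  11.95 -1.37] phi -63.114254747134225 r 115.90207850773125 52.35
[ 444.11 -194.67   66.4 ] [179.59   0.21 116.79] [15.4  11.95 -1.37] 17.299520490423365 52.35
wrist jaw pad front x 1892 [480.53 514.77] bar L 0 bar R [525.26 539.89 575.14]
top jaw pad front x 64 [481.81 514.06] bar L [530.46 540.42 550.23] bar R [528.07 537.63 544.48]
```

>>> servo_tool(
  steps=[
    [255,[0,3,0],[0,0,0]],
    [255,[0.14,5.75,0],[0,0,-0.05]],
    [255,[0.14,5.75,0],[0,0,-0.05]],
    [255,[0.14,5.75,0],[0,0,-0.05]],
    [255,[0.14,5.75,0],[0,0,-0.05]],
    [255,[0.14,5.75,0],[0,0,-0.05]],
    [255,[0.14,5.75,0],[0,0,-0.05]],
    [255,[0.14,5.75,0],[0,0,-0.05]],
    [255,[0.14,5.75,0],[0,0,-0.05]],
    [255,[0,2,0],[0,0,0]],
  ],
)

```text
time_s: 53.45
ee_pos: [480.9, -165.7, 66.4]
ee_rot: [-179.8, 0.2, 140.2]
force: [-4.0, -13.8, 7.7]
gripper_width: 17.6
gripper_force: 30.0
```

>>> servo_tool(
  steps=[
    [255,[0,-2,0],[0,0,0]],
    [255,[0.14,-5.75,0],[0,0,0.05]],
    [255,[0.14,-5.75,0],[0,0,0.05]],
    [255,[0.14,-5.75,0],[0,0,0.05]],
    [255,[0.14,-5.75,0],[0,0,0.05]],
    [255,[0.14,-5.75,0],[0,0,0.05]],
    [255,[0.14,-5.75,0],[0,0,0.05]],
    [255,[0.14,-5.75,0],[0,0,0.05]],
    [255,[0.14,-5.75,0],[0,0,0.05]],
    [255,[0,-3,0],[0,0,0]],
  ],
)

```text
time_s: 54.45
ee_pos: [444.1, -194.7, 66.4]
ee_rot: [179.6, 0.2, 116.8]
force: [15.7, 12.5, -0.2]
gripper_width: 17.5
gripper_force: 30.0
```

```bash
python3 a.py; python3 j.py
```

```text
[ 444.13 -194.69   66.44] [179.59   0.21 116.79] [15.69 12.5  -0.22] phi -63.10863458275114 r 115.92563464262588 54.45
[ 444.13 -194.69   66.44] [179.59   0.21 116.79] [15.69 12.5  -0.22] 17.546908615871605 54.45
wrist jaw pad front x 2078 [488.38 522.01] bar L 0 bar R [525.16 539.97 574.97]
top jaw pad front x 69 [491.41 523.78] bar L [530.45 540.34 550.53] bar R [528.06 537.68 544.41]
```

>>> servo_tool(
  steps=[
    [255,[0,3,0],[0,0,0]],
    [255,[0.14,5.75,0],[0,0,-0.05]],
    [255,[0.14,5.75,0],[0,0,-0.05]],
    [255,[0.14,5.75,0],[0,0,-0.05]],
    [255,[0.14,5.75,0],[0,0,-0.05]],
    [255,[0.14,5.75,0],[0,0,-0.05]],
    [255,[0.14,5.75,0],[0,0,-0.05]],
    [255,[0.14,5.75,0],[0,0,-0.05]],
    [255,[0.14,5.75,0],[0,0,-0.05]],
    [255,[0,2,0],[0,0,0]],
  ],
)

```text
time_s: 55.55
ee_pos: [480.9, -165.7, 66.3]
ee_rot: [-179.8, 0.2, 140.2]
force: [-4.0, -12.7, 7.8]
gripper_width: 17.3
gripper_force: 30.0
```

>>> servo_tool(
  steps=[
    [255,[0,-2,0],[0,0,0]],
    [255,[0.14,-5.75,0],[0,0,0.05]],
    [255,[0.14,-5.75,0],[0,0,0.05]],
    [255,[0.14,-5.75,0],[0,0,0.05]],
    [255,[0.14,-5.75,0],[0,0,0.05]],
    [255,[0.14,-5.75,0],[0,0,0.05]],
    [255,[0.14,-5.75,0],[0,0,0.05]],
    [255,[0.14,-5.75,0],[0,0,0.05]],
    [255,[0.14,-5.75,0],[0,0,0.05]],
    [255,[0,-3,0],[0,0,0]],
  ],
)

```text
time_s: 56.55
ee_pos: [444.1, -194.7, 66.4]
ee_rot: [179.6, 0.2, 116.8]
force: [16.3, 11.6, -1.5]
gripper_width: 17.2
gripper_force: 30.0
```

>>> servo_tool(
  steps=[
    [255,[0,3,0],[0,0,0]],
    [255,[0.14,5.75,0],[0,0,-0.05]],
    [255,[0.14,5.75,0],[0,0,-0.05]],
    [255,[0.14,5.75,0],[0,0,-0.05]],
    [255,[0.14,5.75,0],[0,0,-0.05]],
    [255,[0.14,5.75,0],[0,0,-0.05]],
    [255,[0.14,5.75,0],[0,0,-0.05]],
    [255,[0.14,5.75,0],[0,0,-0.05]],
    [255,[0.14,5.75,0],[0,0,-0.05]],
    [255,[0,2,0],[0,0,0]],
  ],
)

```text
time_s: 57.55
ee_pos: [480.9, -165.7, 66.3]
ee_rot: [-179.8, 0.2, 140.2]
force: [-4.5, -13.4, 7.7]
gripper_width: 17.7
gripper_force: 30.0
```

```bash
sed -i 's/C\[:,0\]<527/C[:,0]<560/' j.py; python3 a.py; python3 j.py
```

```text
[ 480.9  -165.71   66.33] [-179.75    0.2   140.16] [ -4.46 -13.43   7.72] phi -39.83466922775131 r 116.16490643927835 57.55
[ 480.9  -165.71   66.33] [-179.75    0.2   140.16] [ -4.46 -13.43   7.72] 17.663355445557304 57.55
wrist jaw pad front x 2783 [496.59 543.51] bar L [531.1  532.17 537.79] bar R [528.18 544.59 578.78]
top jaw pad front x 89 [497.9  542.92] bar L [533.68 540.5  565.78] bar R [531.47 541.18 574.42]
```

>>> servo_tool(
  steps=[
    [255,[0,-2,0],[0,0,0]],
    [255,[0.14,-5.75,0],[0,0,0.05]],
    [255,[0.14,-5.75,0],[0,0,0.05]],
    [255,[0.14,-5.75,0],[0,0,0.05]],
    [255,[0.14,-5.75,0],[0,0,0.05]],
    [255,[0.14,-5.75,0],[0,0,0.05]],
    [255,[0.14,-5.75,0],[0,0,0.05]],
    [255,[0.14,-5.75,0],[0,0,0.05]],
    [255,[0.14,-5.75,0],[0,0,0.05]],
    [255,[0,-3,0],[0,0,0]],
  ],
)

```text
time_s: 58.65
ee_pos: [444.1, -194.7, 66.4]
ee_rot: [179.6, 0.2, 116.8]
force: [16.2, 11.7, 0.3]
gripper_width: 17.3
gripper_force: 30.0
```

```bash
python3 a.py; python3 j.py; python3 - <<'E'
from h import *
C=cloud(grab("top")).reshape(-1,3)
for y in(-103,5): 
    k=C[(abs(C[:,1]-y)<10)&(abs(C[:,0]-595)<45)&(C[:,2]>75)&(C[:,2]<100)]; print("tile",y,len(k),k.min(0),k.max(0),np.median(k,0))
E
```

```text
[ 444.12 -194.7    66.42] [179.59   0.2  116.78] [16.21 11.75  0.29] phi -63.11526015870728 r 115.92728764169684 58.65
[ 444.12 -194.7    66.42] [179.59   0.2  116.78] [16.21 11.75  0.29] 17.28912987328098 58.65
wrist jaw pad front x 1574 [503.97 531.15] bar L 0 bar R [535.4  550.09 574.98]
top jaw pad front x 75 [507.47 543.07] bar L [543.41 552.98 567.97] bar R [537.81 547.39 559.57]
tile -103 63 [ 562.39 -110.88   75.54] [ 621.43 -100.32   95.45] [ 593.25 -103.58   88.44]
tile 5 46 [567.44  -1.8   75.49] [623.04   7.98  92.87] [599.85   2.36  89.14]
```

>>> servo_tool(
  steps=[
    [255,[0,3,0],[0,0,0]],
    [255,[0.14,5.75,0],[0,0,-0.05]],
    [255,[0.14,5.75,0],[0,0,-0.05]],
    [255,[0.14,5.75,0],[0,0,-0.05]],
    [255,[0.14,5.75,0],[0,0,-0.05]],
    [255,[0.14,5.75,0],[0,0,-0.05]],
    [255,[0.14,5.75,0],[0,0,-0.05]],
    [255,[0.14,5.75,0],[0,0,-0.05]],
    [255,[0.14,5.75,0],[0,0,-0.05]],
    [255,[0,2,0],[0,0,0]],
  ],
)

```text
time_s: 59.8
ee_pos: [480.9, -165.7, 66.3]
ee_rot: [-179.8, 0.2, 140.2]
force: [-4.3, -12.8, 7.9]
gripper_width: 17.2
gripper_force: 30.0
```

>>> servo_tool(
  steps=[
    [255,[0,-2,0],[0,0,0]],
    [255,[0.14,-5.75,0],[0,0,0.05]],
    [255,[0.14,-5.75,0],[0,0,0.05]],
    [255,[0.14,-5.75,0],[0,0,0.05]],
    [255,[0.14,-5.75,0],[0,0,0.05]],
    [255,[0,0,0],[0,0,0]],
    [255,[0,0,0],[0,0,0]],
    [255,[0,0,0],[0,0,0]],
    [255,[0,0,0],[0,0,0]],
    [255,[0,0,0],[0,0,0]],
  ],
)

```text
time_s: 60.8
ee_pos: [463.9, -182.0, 66.3]
ee_rot: [180.0, 0.2, 128.5]
force: [1.3, -1.0, 6.8]
gripper_width: 17.4
gripper_force: 30.0
```

```bash
python3 a.py
```

```text
[ 463.93 -182.02   66.33] [179.99   0.19 128.5 ] [ 1.27 -1.    6.77] phi -51.47368378777071 r 115.96817552159138 60.8
```

>>> servo_tool(
  steps=[
    [255,[0.1,-3.45,0],[0,0,0.03]],
    [255,[0.1,-3.45,0],[0,0,0.03]],
    [255,[0,-1.7,0],[0,0,0.015]],
    [255,[0,0,0],[0,0,0]],
    [255,[0,0,0],[0,0,0]],
    [255,[0,0,0],[0,0,0]],
    [255,[0,0,0],[0,0,0]],
    [255,[0,0,0],[0,0,0]],
    [255,[0,0,0],[0,0,0]],
    [255,[0,0,0],[0,0,0]],
  ],
)

```text
time_s: 61.8
ee_pos: [457.0, -187.1, 66.3]
ee_rot: [180.0, 0.2, 124.2]
force: [2.0, -0.9, 6.7]
gripper_width: 17.2
gripper_force: 30.0
```

```bash
python3 a.py
```

```text
[ 457.   -187.12   66.34] [179.98   0.19 124.2 ] [ 1.99 -0.87  6.69] phi -55.725641199193184 r 115.95189815710093 61.8
```

Free at 0.277 rad; on in small steps.

>>> servo_tool(
  steps=[
    [255,[0,-2.3,0],[0,0,0.02]],
    [255,[0,-2.3,0],[0,0,0.02]],
    [255,[0,0,0],[0,0,0]],
    [255,[0,0,0],[0,0,0]],
    [255,[0,0,0],[0,0,0]],
    [255,[0,0,0],[0,0,0]],
    [255,[0,0,0],[0,0,0]],
    [255,[0,0,0],[0,0,0]],
    [255,[0,0,0],[0,0,0]],
    [255,[0,0,0],[0,0,0]],
  ],
)

```text
time_s: 62.8
ee_pos: [453.3, -189.5, 66.3]
ee_rot: [180.0, 0.2, 121.9]
force: [2.6, -0.4, 6.4]
gripper_width: 17.4
gripper_force: 30.0
```

```bash
python3 a.py; python3 j.py
```

```text
[ 453.28 -189.5    66.33] [179.95   0.19 121.91] [ 2.61 -0.44  6.44] phi -57.910659568964626 r 115.91271398501193 62.8
[ 453.28 -189.5    66.33] [179.95   0.19 121.91] [ 2.61 -0.44  6.44] 17.386332139137775 62.8
wrist jaw pad front x 1324 [509.2 535.1] bar L 0 bar R [540.74 554.24 573.16]
top jaw pad front x 62 [510.77 543.06] bar L [546.54 556.26 565.86] bar R [544.15 553.9  563.21]
```

>>> servo_tool(
  steps=[
    [255,[0,-2.3,0],[0,0,0.02]],
    [255,[0,-2.3,0],[0,0,0.02]],
    [255,[0,0,0],[0,0,0]],
    [255,[0,0,0],[0,0,0]],
    [255,[0,0,0],[0,0,0]],
    [255,[0,0,0],[0,0,0]],
    [255,[0,0,0],[0,0,0]],
    [255,[0,0,0],[0,0,0]],
    [255,[0,0,0],[0,0,0]],
    [255,[0,0,0],[0,0,0]],
  ],
)

```text
time_s: 63.9
ee_pos: [449.6, -191.7, 66.3]
ee_rot: [179.9, 0.2, 119.6]
force: [3.1, -0.8, 6.9]
gripper_width: 17.3
gripper_force: 30.0
```

```bash
python3 a.py
```

```text
[ 449.57 -191.71   66.34] [179.92   0.18 119.61] [ 3.08 -0.8   6.91] phi -60.04159846582362 r 115.89477127243364 63.9
```

>>> servo_tool(
  steps=[
    [255,[0,-2.3,0],[0,0,0.02]],
    [255,[0,-2.3,0],[0,0,0.02]],
    [255,[0,-2.5,0],[0,0,0.02]],
    [255,[0,0,0],[0,0,0]],
    [255,[0,0,0],[0,0,0]],
    [255,[0,0,0],[0,0,0]],
    [255,[0,0,0],[0,0,0]],
    [255,[0,0,0],[0,0,0]],
    [255,[0,0,0],[0,0,0]],
    [255,[0,0,0],[0,0,0]],
  ],
)

```text
time_s: 64.9
ee_pos: [444.2, -194.6, 66.4]
ee_rot: [179.8, 0.2, 116.1]
force: [5.5, 3.8, 4.4]
gripper_width: 17.3
gripper_force: 30.0
```

```bash
python3 a.py; python3 j.py
```

```text
[ 444.16 -194.55   66.38] [179.8    0.17 116.13] [5.53 3.81 4.44] phi -63.06556227932792 r 115.8161666221541 64.9
[ 444.16 -194.55   66.38] [179.8    0.17 116.13] [5.53 3.81 4.44] 17.320072607576076 64.9
wrist jaw pad front x 1277 [509.29 532.34] bar L 0 bar R [540.73 554.83 575.3 ]
top jaw pad front x 70 [510.68 543.03] bar L [546.56 556.39 567.03] bar R [544.15 553.87 571.81]
```

>>> servo_tool(
  steps=[
    [255,[0,1.5,0],[0,0,0.01]],
    [255,[0.14,5.75,0],[0,0,-0.05]],
    [255,[0.14,5.75,0],[0,0,-0.05]],
    [255,[0.14,5.75,0],[0,0,-0.05]],
    [255,[0.14,5.75,0],[0,0,-0.05]],
    [255,[0.14,5.75,0],[0,0,-0.05]],
    [255,[0.14,5.75,0],[0,0,-0.05]],
    [255,[0.14,5.75,0],[0,0,-0.05]],
    [255,[0.14,5.75,0],[0,0,-0.05]],
    [255,[0,2,0],[0,0,0]],
  ],
)

```text
time_s: 66.0
ee_pos: [480.8, -165.7, 66.3]
ee_rot: [-179.8, 0.1, 138.7]
force: [-4.4, -7.1, 10.3]
gripper_width: 17.5
gripper_force: 30.0
```

>>> servo_tool(
  steps=[
    [255,[0,-3,0],[0,0,0]],
    [255,[0,-2.3,0],[0,0,0.02]],
    [255,[0,-2.3,0],[0,0,0.02]],
    [255,[0,-2.3,0],[0,0,0.02]],
    [255,[0,0,0],[0,0,0]],
    [255,[0,0,0],[0,0,0]],
    [255,[0,0,0],[0,0,0]],
    [255,[0,0,0],[0,0,0]],
    [255,[0,0,0],[0,0,0]],
    [255,[0,0,0],[0,0,0]],
  ],
)

```text
time_s: 67.0
ee_pos: [474.5, -172.5, 66.3]
ee_rot: [-180.0, 0.1, 135.0]
force: [0.4, -0.6, 8.7]
gripper_width: 17.6
gripper_force: 30.0
```

```bash
python3 a.py
```

```text
[ 474.51 -172.55   66.31] [-179.96    0.06  135.04] [ 0.38 -0.6   8.67] phi -44.45491352633618 r 116.00946169528835 67.0
```

>>> servo_tool(
  steps=[
    [255,[0,-2.3,0],[0,0,0.02]],
    [255,[0,-2.3,0],[0,0,0.02]],
    [255,[0,-2.3,0],[0,0,0.02]],
    [255,[0,-2.3,0],[0,0,0.02]],
    [255,[0,0,0],[0,0,0]],
    [255,[0,0,0],[0,0,0]],
    [255,[0,0,0],[0,0,0]],
    [255,[0,0,0],[0,0,0]],
    [255,[0,0,0],[0,0,0]],
    [255,[0,0,0],[0,0,0]],
  ],
)

```text
time_s: 68.0
ee_pos: [467.7, -178.8, 66.3]
ee_rot: [-180.0, 0.0, 130.5]
force: [-0.7, -0.6, 9.2]
gripper_width: 17.2
gripper_force: 30.0
```

```bash
python3 a.py; python3 j.py
```

```text
[ 467.74 -178.79   66.28] [-179.96    0.05  130.46] [-0.73 -0.61  9.16] phi -49.00530539381225 r 115.91259524669562 68.0
[ 467.74 -178.79   66.28] [-179.96    0.05  130.46] [-0.73 -0.61  9.16] 17.22439140989502 68.0
wrist jaw pad front x 1848 [509.36 542.76] bar L 0 bar R [540.56 549.49 572.12]
top jaw pad front x 71 [510.7  542.97] bar L [546.56 556.36 566.14] bar R [544.18 553.79 560.6 ]
```

>>> servo_tool(
  steps=[
    [255,[0,-2.3,0],[0,0,0.02]],
    [255,[0,-2.3,0],[0,0,0.02]],
    [255,[0,-2.3,0],[0,0,0.02]],
    [255,[0,-2.3,0],[0,0,0.02]],
    [255,[0,-2.3,0],[0,0,0.02]],
    [255,[0,0,0],[0,0,0]],
    [255,[0,0,0],[0,0,0]],
    [255,[0,0,0],[0,0,0]],
    [255,[0,0,0],[0,0,0]],
    [255,[0,0,0],[0,0,0]],
  ],
)

```text
time_s: 69.1
ee_pos: [458.6, -185.8, 66.3]
ee_rot: [-180.0, 0.0, 124.7]
force: [-1.0, 0.5, 9.3]
gripper_width: 17.3
gripper_force: 30.0
```

>>> servo_tool(
  steps=[
    [255,[0,-2.3,0],[0,0,0.02]],
    [255,[0,-2.3,0],[0,0,0.02]],
    [255,[0,-2.3,0],[0,0,0.02]],
    [255,[0,0,0],[0,0,0]],
    [255,[0,0,0],[0,0,0]],
    [255,[0,0,0],[0,0,0]],
    [255,[0,0,0],[0,0,0]],
    [255,[0,0,0],[0,0,0]],
    [255,[0,0,0],[0,0,0]],
    [255,[0,0,0],[0,0,0]],
  ],
)

```text
time_s: 70.1
ee_pos: [452.9, -189.6, 66.3]
ee_rot: [-180.0, 0.0, 121.3]
force: [-0.7, 0.3, 10.2]
gripper_width: 17.7
gripper_force: 30.0
```

```bash
python3 a.py; python3 j.py
```

```text
[ 452.86 -189.62   66.29] [-179.96    0.04  121.29] [-0.7   0.31 10.18] phi -58.11732821355095 r 115.79440395993556 70.1
[ 452.86 -189.62   66.29] [-179.96    0.04  121.29] [-0.7   0.31 10.18] 17.738222268175285 70.1
wrist jaw pad front x 1372 [509.13 535.73] bar L 0 bar R [540.74 554.55 573.17]
top jaw pad front x 70 [510.75 543.07] bar L [546.62 556.29 566.16] bar R [544.16 550.9  560.51]
```

>>> servo_tool(
  steps=[
    [255,[0,-2.3,0],[0,0,0.02]],
    [255,[0,-2.3,0],[0,0,0.02]],
    [255,[0,-2.3,0],[0,0,0.02]],
    [255,[0,-2.3,0],[0,0,0.02]],
    [255,[0,-3,0],[0,0,0]],
    [255,[0,0,0],[0,0,0]],
    [255,[0,0,0],[0,0,0]],
    [255,[0,3,0],[0,0,0]],
    [255,[0,2.3,0],[0,0,-0.02]],
    [255,[0,0,0],[0,0,0]],
  ],
)

```text
time_s: 71.2
ee_pos: [447.2, -192.9, 66.3]
ee_rot: [-180.0, 0.0, 117.9]
force: [0.4, 0.9, 10.0]
gripper_width: 17.7
gripper_force: 30.0
```

>>> servo_tool(
  steps=[
    [150,[0,0,0],[0,0,0]],
    [150,[0,0,0],[0,0,0]],
    [150,[0,0,0],[0,0,0]],
    [150,[0,0,0],[0,0,0]],
    [150,[0,0,-10],[0,0,0]],
    [150,[0,0,-30],[0,0,0]],
    [150,[0,0,-40],[0,0,0]],
    [150,[0,0,-40],[0,0,0]],
    [150,[0,0,0],[0,0,0]],
    [150,[0,0,0],[0,0,0]],
  ],
)

```text
time_s: 72.2
ee_pos: [447.7, -193.3, 187.0]
ee_rot: [179.9, 0.2, 117.9]
force: [-0.4, -0.2, -0.6]
gripper_width: 37.8
gripper_force: 0.0
```

```bash
python3 a.py; python3 j.py; python3 -c "
from h import *
go([600,-50,200],[180,0,178.2])"
```

```text
[ 447.67 -193.32  187.01] [179.9    0.21 117.87] [-0.39 -0.18 -0.55] phi -61.249290074328215 r 116.37047382437923 72.2
[ 447.67 -193.32  187.01] [179.9    0.21 117.87] [-0.39 -0.18 -0.55] 37.79634190502841 72.2
wrist jaw pad front x 879 [509.52 543.78] bar L [545.26 555.42 576.99] bar R [541.22 553.97 576.77]
top jaw pad front x 70 [510.7 543. ] bar L [546.55 556.32 566.18] bar R [544.14 553.81 564.28]
shift [ 54.53 202.37 -15.3 ] turn [-0.   -0.   -1.05] shift after turn [-148.87  147.56  -15.07] n 8 pos [ 446.57 -192.81  184.93] rot [-179.93   -0.    117.87] t 72.3
```

>>> servo_tool(
  steps=[
    [140,[9.1,33.8,-2.6],[0,0,0]],
    [140,[9.1,33.8,-2.6],[0,0,0]],
    [140,[9.1,33.8,-2.6],[0,0,0]],
    [140,[9.1,33.8,-2.6],[0,0,0]],
    [140,[9.1,33.6,-2.6],[0,0,0]],
    [140,[9,33.6,-2.6],[0,0,0]],
    [140,[0,0,0],[0,0,-0.131]],
    [140,[0,0,0],[0,0,-0.131]],
    [140,[0,0,0],[0,0,-0.131]],
    [140,[0,0,0],[0,0,-0.131]],
  ],
)

```text
time_s: 73.3
ee_pos: [600.0, -50.1, 199.1]
ee_rot: [-179.8, -0.1, 148.2]
force: [0.4, 0.5, -0.3]
gripper_width: 41.0
gripper_force: 0.0
```

>>> servo_tool(
  steps=[
    [140,[0,0,0],[0,0,-0.131]],
    [140,[0,0,0],[0,0,-0.131]],
    [140,[0,0,0],[0,0,-0.131]],
    [140,[0,0,0],[0,0,-0.131]],
    [140,[0,0,0],[0,0,0]],
    [140,[0,0,0],[0,0,0]],
    [140,[0,0,0],[0,0,0]],
    [140,[0,0,0],[0,0,0]],
    [140,[0,0,0],[0,0,0]],
    [140,[0,0,0],[0,0,0]],
  ],
)

```text
time_s: 74.3
ee_pos: [600.9, -50.4, 201.3]
ee_rot: [-179.9, 0.1, 177.9]
force: [-0.8, 0.8, -0.5]
gripper_width: 40.9
gripper_force: 0.0
```

```bash
python3 - <<'E'
from h import *
import pickle
p=grab("wrist"); save(p,"f1.png",crop=(130,20,400,240),s=2.9); pickle.dump(p,open("f.pkl","wb"))
C=cloud(p).reshape(-1,3); c,s=np.cos(np.radians(-1.85)),np.sin(np.radians(-1.85))
d=C-[524.6,-46.6,0]; X=np.c_[d[:,0]*c+d[:,1]*s,-d[:,0]*s+d[:,1]*c,d[:,2]]
for n,m in dict(bar=(X[:,2]>29)&(X[:,2]<35)&(X[:,0]>12)&(X[:,0]<45)&(abs(X[:,1])<85)).items():
    k=X[m]
    for y in(-65,-50,-30,30,50,65):
        w=k[abs(k[:,1]-y)<6]; print(n,y,len(w),np.percentile(w[:,0],[1,50,99]) if len(w) else 0)
    print(k.min(0),k.max(0))
for y in(-54,54):
    m=(abs(X[:,1]-y)<5)&(X[:,2]>45)&(X[:,2]<92)&(X[:,0]<110)&(X[:,0]>20); k=X[m]; print("tile",y,len(k),np.percentile(k[:,0],[1,99]) if len(k) else 0, k[:,2].max() if len(k) else 0)
m=(X[:,2]>31)&(X[:,2]<36)&(X[:,0]<22)&(X[:,0]>-40)&(abs(X[:,1])<46)&(abs(X[:,1])>24); k=X[m]; print("jaw",len(k),np.percentile(k[:,0],[1,50,99]))
E
```

```text
bar -65 177 [19.42 28.43 37.58]
bar -50 190 [13.89 27.98 37.75]
bar -30 243 [13.01 25.3  37.82]
bar 30 244 [12.23 24.5  38.22]
bar 50 196 [13.34 28.52 38.38]
bar 65 181 [20.11 29.13 38.32]
[ 12.21 -75.88  29.05] [39.12 74.6  34.98]
tile -54 859 [38.2 96.4] 89.71517566825003
tile 54 914 [38.47 98.  ] 89.95281995044257
jaw 1354 [-16.03   2.45  21.86]
```

View pics/f1.png

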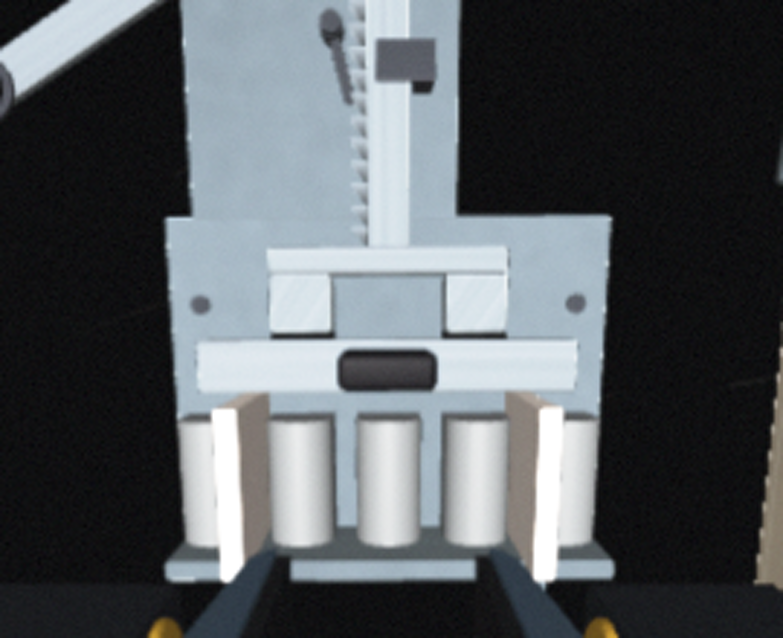

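```bash
python3 - <<'E'
from h import *
import pickle
p=pickle.load(open("f.pkl","rb"))
def cas(w): 
    c,s=np.cos(np.radians(-1.85)),np.sin(np.radians(-1.85)); d=w-[524.6,-46.6,0]; return np.c_[d[:,0]*c+d[:,1]*s,-d[:,0]*s+d[:,1]*c,d[:,2]]
px=lambda a:np.array(a)/2.9+[130,20]
print("deck front",cas(atz(p,px([[175,217],[600,216]]),8)))
print("rib front feet/top",cas(dep(p,px([[302,425],[388,425],[476,425]]))),cas(atz(p,px([[302,418],[388,418],[476,418]]),41)))
print("stop front top",cas(atz(p,px([[300,560],[388,560],[470,560]]),62)),"back",cas(atz(p,px([[388,580]]),62)))
print("tile front top corners",cas(atz(p,px([[225,408],[550,406]]),88)),"far",cas(atz(p,px([[230,580],[545,580]]),88)))
print("bar top back/front",cas(atz(p,px([[250,342],[250,391],[520,341],[520,390]]),32)),"pad top front",cas(atz(p,px([[300,332],[476,332]]),34)),"jaw back",cas(atz(p,px([[300,249],[476,248]]),34)))
c=p["color"][:,:,0].astype(int)
# rib front along column profile
for col in(302,388,476):
    x=int(130+col/2.9); print(col,[(r,c[r,x]) for r in range(150,172)])
E
```

```text
deck front [[-29.93 -85.92   8.  ]
 [-29.38  87.12   8.  ]]
rib front feet/top [[ 50.3  -33.23  41.5 ]
 [ 50.56  -0.52  40.89]
 [ 50.89  34.64  39.67]] [[ 48.26 -33.06  41.  ]
 [ 48.44   0.38  41.  ]
 [ 48.6   34.59  41.  ]]
stop front top [[ 99.43 -33.26  62.  ]
 [ 99.58   0.09  62.  ]
 [ 99.73  31.15  62.  ]] back [[107.56   0.06  62.  ]]
tile front top corners [[ 38.74 -53.49  88.  ]
 [ 38.62  53.41  88.  ]] far [[ 98.38 -54.93  88.  ]
 [ 98.9   54.45  88.  ]]
bar top back/front [[ 19.46 -53.51  32.  ]
 [ 38.55 -54.35  32.  ]
 [ 19.63  52.18  32.  ]
 [ 38.7   52.86  32.  ]] pad top front [[ 15.73 -33.59  34.  ]
 [ 16.08  34.65  34.  ]] jaw back [[-15.06 -32.7   34.  ]
 [-15.07  33.98  34.  ]]
302 [(150, np.int64(222)), (151, np.int64(223)), (152, np.int64(221)), (153, np.int64(218)), (154, np.int64(205)), (155, np.int64(184)), (156, np.int64(169)), (157, np.int64(168)), (158, np.int64(169)), (159, np.int64(169)), (160, np.int64(169)), (161, np.int64(164)), (162, np.int64(129)), (163, np.int64(91)), (164, np.int64(94)), (165, np.int64(143)), (166, np.int64(203)), (167, np.int64(226
[... 362 characters left out ...]
np.int64(119)), (163, np.int64(90)), (164, np.int64(100)), (165, np.int64(174)), (166, np.int64(224)), (167, np.int64(232)), (168, np.int64(234)), (169, np.int64(234)), (170, np.int64(234)), (171, np.int64(233))]
476 [(150, np.int64(220)), (151, np.int64(218)), (152, np.int64(216)), (153, np.int64(214)), (154, np.int64(192)), (155, np.int64(169)), (156, np.int64(165)), (157, np.int64(164)), (158, np.int64(163)), (159, np.int64(161)), (160, np.int64(160)), (161, np.int64(150)), (162, np.int64(115)), (163, np.int64(91)), (164, np.int64(101)), (165, np.int64(172)), (166, np.int64(220)), (167, np.int64(232)), (168, np.int64(232)), (169, np.int64(232)), (170, np.int64(232)), (171, np.int64(232))]
```

```bash
python3 -c "
from h import *
print(ticket.job_done())"
```

```text
the job is handed in; nothing more can be done
None
```

I handed the job in at about 74 s. Both white tiles stand in slots 1 and 4, and the bar is centred flush against their front edges. By camera the jaw is home to within about 0.5 mm, though the lever never stopped dead to confirm it. An early push held the lever against its end stop and the wrist force reached about 75 N.

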